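Pack the market chest with soap bars and hasp it shut

TASK

Load the market chest for the van: pull its drawer right open and lay every sleeved soap bar from the bench flat in the front compartment, each lengthwise front to back, side by side in one row, the first flush against the compartment's right-hand wall (as seen from the robot) and each next one flush against its neighbour so that nothing can rattle. Then push the drawer fully shut without upsetting the row, and after that swing the hasp over and all the way down over the staple. Leave the spray bottle, the tape dispenser and the cardboard carton where they stand.

Things in the scene. Friction and masses are not known exactly. Their poses are not given: they have to be found in the camera images.
- chest: fixed plywood chest with one green-fronted drawer, 250 mm deep (x), 330 wide (y), 100 high. Origin: centre of its underside; x points from the drawer front to the back, y to the left as seen from the robot. The drawer front's outer face is at x = -125 mm when shut, it is 15 mm thick, its top edge 96 mm above the bench; the carcass begins at x = -110 mm
- drawer (a joint): how far the drawer is out, m: 0 shut, 0.14 at its stop; it slides towards the chest's -x. It stays where it is left; friction about 2 N, no spring
- drawer_handle (a point): middle of the drawer's handle, a 12 mm thick steel bar 110 mm long along the chest's y, 70 mm above the bench, its centre line 42 mm in front of the drawer front; moves with the drawer. Same axes as the chest
- row_start (a point): on the drawer's floor (22 mm above the bench), at the right-hand wall, midway between drawer front and divider; moves with the drawer. x points into the chest, y left. The front compartment spans x -52.5 to 52.5 mm, y 0 to 288 mm; above its floor the side walls rise 48 mm, divider 40, front 74. Drawer at its stop: carcass from x = 87.5 mm on. Flush bars: centres at y = 25, 75, .. mm
- hasp (a joint): angle of the steel hasp, rad: 0 closed (strap flat on the chest top, slotted leaf hanging over the staple on the drawer front), about 1.6 standing straight up, to 2.2 leaning back. It stays where it is left: its stiff hinge needs 0.12 N m, and it does not fall shut
- hasp_hinge (a point): middle of the hasp's hinge line, which runs along the chest's y, 40 mm behind the drawer front's outer face, 104.5 mm above the bench and 100 mm to the left of the chest's middle. Same axes as the chest
- hasp_end (a point): centre line of the hasp strap where its leaf bends off, 52.5 mm from the hinge line. The strap is 36 mm wide and 5 mm thick; the leaf is 52 mm long at a right angle to it (hanging down when closed, pointing to the robot when the strap stands up), with a small finger lip at its end
- bar1: soap bar in a kraft paper sleeve, a rigid block 80 mm long (its x), 50 mm wide (its y), 30 mm high (its z), about 110 g, lying flat on the bench; yellow soap shows at its ends. Origin: the centre of the block. It may be absent
- bar2: soap bar in a kraft paper sleeve, a rigid block 80 mm long (its x), 50 mm wide (its y), 30 mm high (its z), about 110 g, lying flat on the bench; beige soap shows at its ends. Origin: the centre of the block. It may be absent
- bar3: soap bar in a kraft paper sleeve, a rigid block 80 mm long (its x), 50 mm wide (its y), 30 mm high (its z), about 110 g, lying flat on the bench; pale green soap shows at its ends. Origin: the centre of the block. It may be absent
- bar4: soap bar in a kraft paper sleeve, a rigid block 80 mm long (its x), 50 mm wide (its y), 30 mm high (its z), about 110 g, lying flat on the bench; pale pink soap shows at its ends. Origin: the centre of the block. It may be absent
- spray_bottle: pink spray bottle with a white trigger head, 68 mm across, 208 mm high, stands on the bench; bystander. Origin: centre of its underside
- tape_dispenser: black tape dispenser, 150 x 60 x 98 mm; bystander. Origin: centre of its underside
- carton: closed cardboard carton, 100 x 110 x 90 mm; bystander. Origin: centre of its underside
Mind the look-alikes: they are no part of the job. Leave any purple look-alike of the bar2 alone.

How it is judged:
By the outcome, as a careful person would: the job done as asked, in the order asked, and still so for the second after the job is handed in, with the robot touching nothing.
Of bar1, bar2, bar3, bar4 only 2 to 4 are there at a start; the rules pass over those that are not, and their reading is None.
At some moment in a run one of bar1, bar2, bar3, bar4 may be knocked a few centimetres aside while the robot is not near it.
Once in a run the grip may slacken for a moment while it holds something.
It also fails if it takes over 210 s, if anything falls off the work surface, if the arm or the gripper's body presses on something with over 40 N, if the wrist force passes 120 N, or if a joint passes its speed limit or range.

ROBOT

A 6-joint arm with a two-finger parallel gripper is mounted at the origin on the work surface. World frame = base frame: x ahead of the robot, y to its left, z up, the work surface at z = 0. Lengths are in m, angles in rad, forces in N, time in s.
With the tool pointing down it reaches from about 0.3 to 0.85 m from the base axis. Payload 4.2 kg.
Tool frame: the origin (TCP) lies midway between the tips of the shut fingers; the grasp point (between the pads) lies 19 mm behind it; z points along the fingers, y is the direction in which the jaws open and shut (so a half turn about z gives the same grasp; the last joint's range is limited). The gripper opens to 91 mm and grips with 3 to 60 N. Pads are 32 mm wide; open, the fingers measure 118 mm over their backs; the gripper's body (76 mm by 178 mm) begins 60 mm behind the grasp point.
Start: joints at [-1.133, 0.32, 1.565, -0, 1.257, -0.02], TCP at [0.254, -0.516, 0.214] pointing down, gripper open.
Joint ranges: [-3.11, 3.11], [-0.84, 2.01], [0.21, 2.61], [-1.34, 4.49], [0.05, 2.63], [-2.56, 2.56]. Speed limits (rad/s): [2.57, 2.57, 3.14, 3.14, 3.14, 3.14].

INTERFACE

Orientations are given as a unit quaternion [w, x, y, z].
In Python, from rig import manip gives the robot as it stands.
- The arm moves only by the tool carry_out, never from a script. Its argument "deltas" is a list of rows, each an object with "translation": the shift along the tool's x, y, z scaled (see below), a list of three; "angular": the turn, a rotation vector about the tool's x, y, z scaled (see below), a list of three; "gripper": the opening, from 0 (shut) to 1 (fully open). A call has exactly 8 rows; each row shifts and turns the commanded pose from where the row before left it, along the tool's axes as they then stand; what a row does not reach is not made up. The controller multiplies each number of a shift by 25 cm and each number of a turn by 2 rad. A row lasts 1/12 s, in which the tool goes at most 41.7 mm and 7.16 degrees, less where a joint would pass 70% of its speed; a pose out of reach is approached as far as the arm can. A call with a number of a shift or a turn outside -1 to 1 is refused whole. A call with a gripper value outside its range is refused whole. The fingers move at their own pace and stop on an object; "grip_force" is the grip in N (left out, the last holds). Time passes only in rows, so rows that do not move let the fingers close, or fill a call up. It gives the time, the measured TCP pose, the force and the opening at its end, in the units of the state.
- manip.sense(): the state, without advancing time (a new reading comes with each control period).
- manip.snapshot(name): name is "scene" or "top" or "wrist"; returns a dict with "frame" (420x560x3 uint8, red, green, blue), "fx", "fy", "cx", "cy" (pixels), "origin" and "rotation" of the camera in the world. Camera axes: x right, y up, looking along -z (the intrinsics and any distortion apply to the point x, -y, -z); pixel columns grow to the right and rows downward; lengths in m; the calibration is good to about 2 mm. A picture is of the moment at which its call begins. There is no depth.
- manip.sign_off(): hands the job in, once; it reports no verdict.
The state is a dict: "clock": time; "joints": joint angles; "qvel": joint speeds; "joint_efforts": joint torques, N m; "eef_pos": TCP position; "ee_rot": TCP orientation; "wrist_force": force on the tool from outside, world axes, zero at the start; "ft_torque": the same for the moment, N m; "opening": finger opening in m.
Only numpy, scipy, OpenCV 4.12 (cv2) and the standard library are available. Lean on these libraries where they do the work, as an engineer would, in place of code of your own. Each camera call takes 0.05 s, during which the arm holds its last target.

## Working session

There is one attempt and no reset: what is moved stays moved. The work goes in short steps, Python scripts to look and compute and a tool call to move; the robot and the scene stay as the last step left them, time stands still between calls to the robot, and variables do not carry over. Pictures are saved under pics/ and viewed, and the job is handed in when it is done.

Besides the shell and the picture viewer there is one more tool, called after ">>>" by a JSON object that holds its "method" and its "body". carry_out: Moves the arm, as the interface text tells. Shifts and turns lie within -1 to 1; 1 stands for 25 cm of shift or 2 rad of turn. Its arguments: {"type":"object","properties":{"deltas":{"type":"array"},"grip_force":{"type":"number"}},"required":["deltas"]}

```bash
ls; mkdir -p pics; python3 - <<'E'
from rig import manip
import cv2
print(manip.sense())
for n in("scene","top","wrist"):
    s=manip.snapshot(n); cv2.imwrite(f"pics/a_{n}.png",s["frame"][:,:,::-1])
    print(n,{k:v for k,v in s.items() if k!="frame"})
E
```

```text
pics
{'clock': 0.0, 'joints': array([-1.13297119e+00,  3.20300766e-01,  1.56567744e+00, -1.49850661e-06,
        1.25740322e+00, -2.00116241e-02]), 'qvel': array([ 8.42068836e-05, -2.10246752e-03,  8.62088804e-04, -1.08529016e-03,
        2.75421851e-03,  7.47318001e-04]), 'joint_efforts': array([ 1.63307905e-03, -4.12451684e+01, -2.31975281e+01,  7.27242208e-02,
        4.55977803e-02, -1.52773623e-04]), 'eef_pos': array([ 0.25393341, -0.51532291,  0.21311581]), 'ee_rot': array([-8.74795594e-04,  9.73911968e-01,  2.26924391e-01, -1.86184883e-04]), 'wrist_force': array([-0.38905131,  0.38281219, -0.31161103]), 'ft_torque': array([ 0.01853799, -0.03184717, -0.03429203]), 'opening': 0.09078899277967996}
scene {'fx': 516.7060233970105, 'fy': 516.7060233970105, 'cx': 281.2214609034071, 'cy': 215.55314713545374, 'origin': array([1.24517187, 0.84906757, 0.92810567]), 'rotation': array([0.29126928, 0.15059332, 0.42798096, 0.84220909])}
top {'fx': 506.34251598572195, 'fy': 506.34251598572195, 'cx': 267.3253511559061, 'cy': 210.11197349661563, 'origin': array([ 0.39805578, -0.04176359,  1.23792618]), 'rotation': array([ 0.70581488,  0.04580153, -0.04418804, -0.70553171])}
wrist {'fx': 343.4121092887919, 'fy': 343.4121092887919, 'cx': 278.3207747954414, 'cy': 206.56489256756393, 'origin': array([ 0.32446894, -0.48205711,  0.38317223]), 'rotation': array([ 0.84047909, -0.11929961,  0.07546183, -0.52313289])}
```

View pics/a_scene.png

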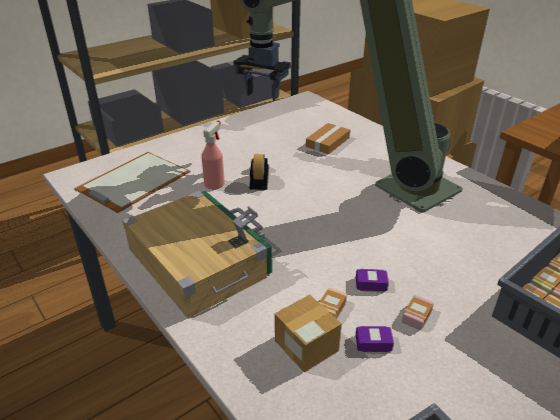

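View pics/a_top.png

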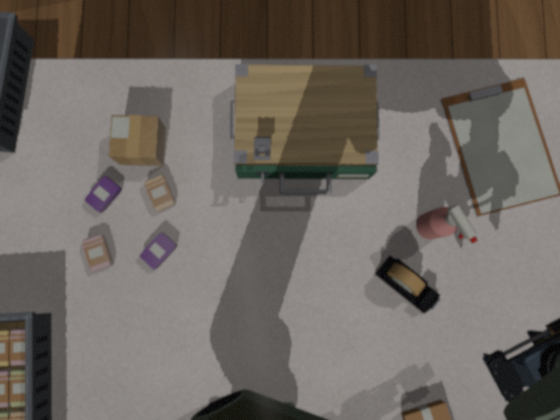

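View pics/a_wrist.png

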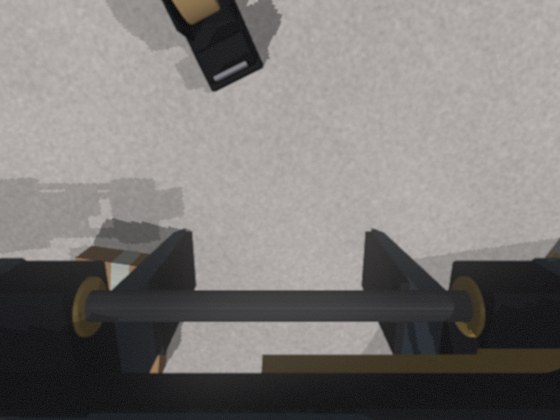

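```bash
cat > h.py <<'E'
from rig import manip
import cv2, numpy as np
from scipy.spatial.transform import Rotation as R
def Q(q): return R.from_quat([q[1],q[2],q[3],q[0]])
def ray(s,u,v):
    d=np.array([(u-s["cx"])/s["fx"],-(v-s["cy"])/s["fy"],-1.]); return Q(s["rotation"]).apply(d)
def atz(s,u,v,z):
    d=ray(s,u,v); o=np.array(s["origin"]); return o+d*(z-o[2])/d[2]
def proj(s,p):
    c=Q(s["rotation"]).inv().apply(np.array(p)-s["origin"])
    return np.array([s["cx"]-s["fx"]*c[0]/c[2], s["cy"]+s["fy"]*c[1]/c[2]])
def crop(s,name,x0,y0,x1,y1,k):
    im=s["frame"][y0:y1,x0:x1,::-1]
    im=cv2.resize(im,None,fx=k,fy=k,interpolation=cv2.INTER_CUBIC); cv2.imwrite("pics/"+name,im)
E
python3 - <<'E'
from h import *
s=manip.snapshot("top"); crop(s,"b1.png",70,100,220,280,4)
crop(s,"b2.png",220,50,390,220,4)
t=manip.snapshot("scene"); crop(t,"b3.png",260,250,460,370,4)
crop(t,"b4.png",290,110,370,170,6)
for u,v in[(160,193),(97,252),(102,193),(158,250),(427,410)]: print(u,v,atz(s,u,v,.03).round(3))
E
```

```text
160 193 [0.594 0.22  0.03 ]
97 252 [0.452 0.367 0.03 ]
102 193 [0.594 0.361 0.03 ]
158 250 [0.457 0.221 0.03 ]
427 410 [ 0.092 -0.405  0.03 ]
```

View pics/b1.png

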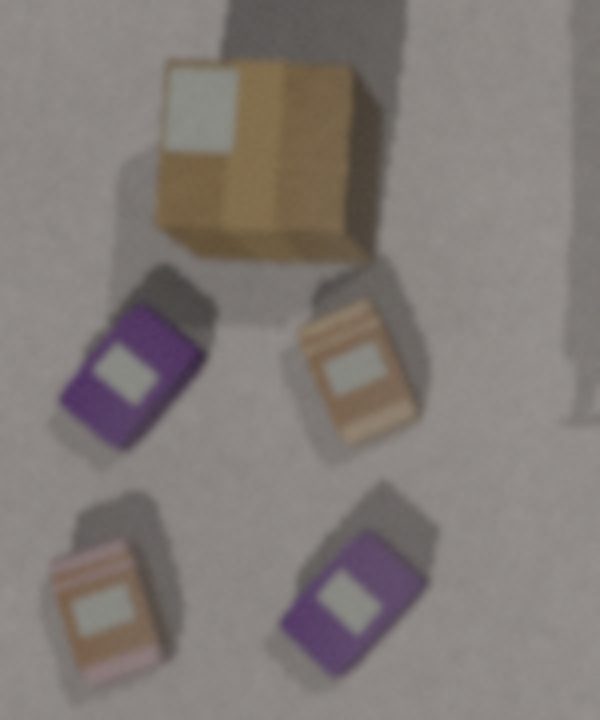

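View pics/b2.png

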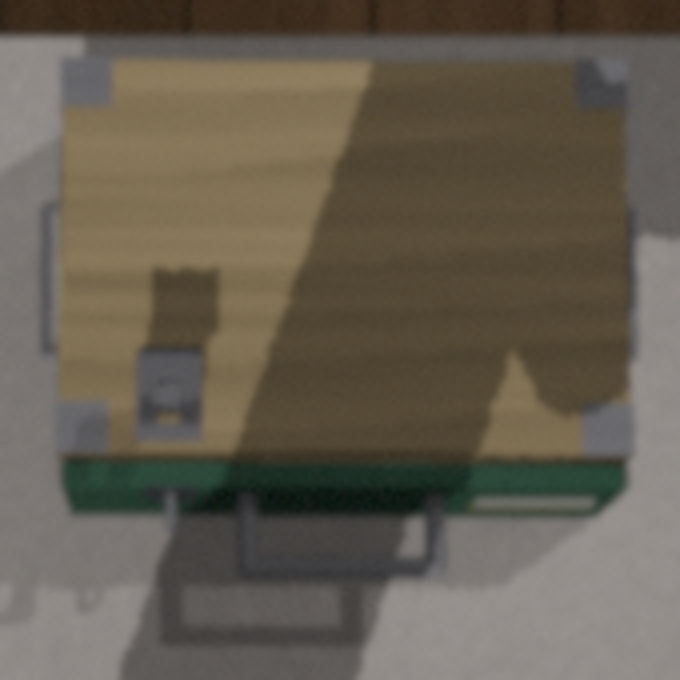

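View pics/b3.png

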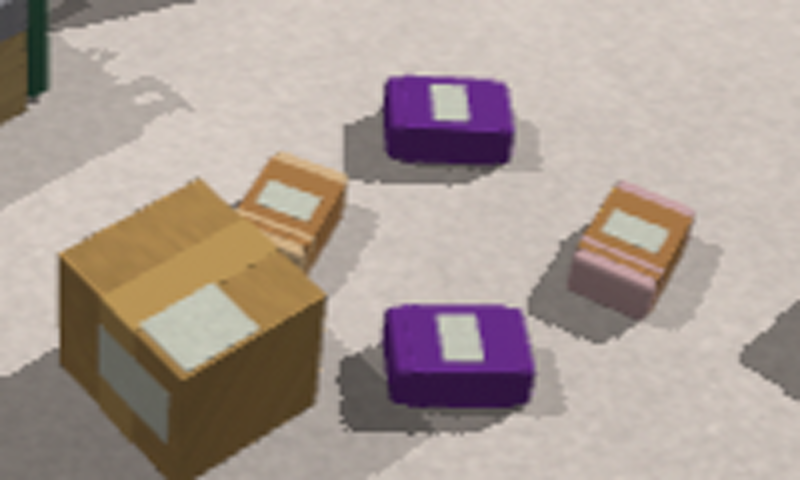

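View pics/b4.png

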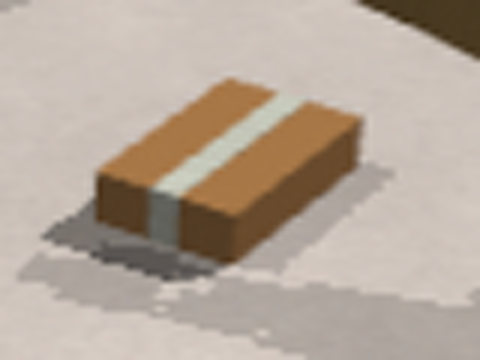

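```bash
python3 - <<'E'
from h import *
s=manip.snapshot("top"); 
P=lambda a,b:(220+a/4,50+b/4)
for n,a,b,z in[("BL",60,60,.1),("BR",627,60,.1),("FL carc",60,455,.1),("FR carc",628,455,.1),("botFL",72,515,0),("botFR",605,515,0),("handle L",245,568,.07),("handle R",435,568,.07)]:
    print(n,atz(s,*P(a,b),z).round(4))
t=manip.snapshot("scene"); crop(t,"c1.png",115,180,285,310,4.5)
E
```

```text
BL [0.8879 0.0371 0.1   ]
BR [ 0.8877 -0.2962  0.1   ]
FL carc [0.6509 0.0351 0.1   ]
FR carc [ 0.6509 -0.2904  0.1   ]
botFL [0.6351 0.034  0.    ]
botFR [ 0.6351 -0.2969  0.    ]
handle L [ 0.5903 -0.0716  0.07  ]
handle R [ 0.5903 -0.1825  0.07  ]
```

View pics/c1.png

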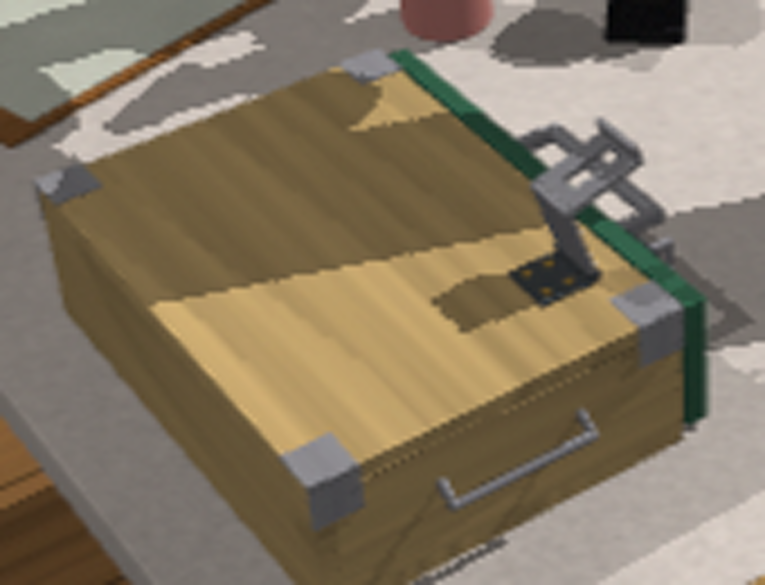

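>>> {"method": "carry_out", "body": {"deltas": [{"translation":[0,0,-0.04],"angular":[0,0,-0.06],"gripper":1},{"translation":[0,0,-0.04],"angular":[0,0,-0.06],"gripper":1},{"translation":[0,0,-0.04],"angular":[0,0,-0.06],"gripper":1},{"translation":[0,0,-0.04],"angular":[0,0,-0.06],"gripper":1},{"translation":[0,0,-0.04],"angular":[0,0,-0.06],"gripper":1},{"translation":[0,0,-0.04],"angular":[0,0,-0.06],"gripper":1},{"translation":[0,0,-0.04],"angular":[0,0,-0.06],"gripper":1},{"translation":[0,0,-0.04],"angular":[0,0,-0.06],"gripper":1}]}}

```text
clock: 1.02
eef_pos: [0.2541, -0.5157, 0.2945]
ee_rot: [0.0, 0.757, 0.653, -0.0]
wrist_force: [-0.4, 0.2, 0.1]
opening: 0.0913
```

```bash
cat >> h.py <<'E'
def st():
    s=manip.sense(); r=Q(s["ee_rot"]); X=r.as_matrix()
    print("t %.2f pos %s yawx %.2f tilt %.2f F %s T %s open %.4f j6 %.2f"%(s["clock"],np.round(s["eef_pos"],4),np.degrees(np.arctan2(X[1,0],X[0,0])),np.degrees(np.arccos(min(1,-X[2,2]))),np.round(s["wrist_force"],1),np.round(s["ft_torque"],2),s["opening"],s["joints"][5]))
    return s,r
def go(p,yaw):
    s,r=st(); X=r.as_matrix()
    Rt=np.column_stack([[np.cos(yaw),np.sin(yaw),0],[np.sin(yaw),-np.cos(yaw),0],[0,0,-1]])
    rot=(r.inv()*R.from_matrix(Rt)).as_rotvec()/2
    d=np.array(p)-s["eef_pos"]
    print("turn units",rot.round(4)," shift units before turn",(X.T@d/.25).round(4)," after turn",(Rt.T@d/.25).round(4))
E
python3 -c "
from h import *
go([.594,-.13,.2],np.pi/2)"
```

```text
t 1.02 pos [ 0.2541 -0.5157  0.2945] yawx 81.58 tilt 0.00 F [-0.4  0.2  0.1] T [-0.03 -0.04  0.05] open 0.0913 j6 -0.99
turn units [ 0.      0.     -0.0735]  shift units before turn [1.7253 1.1188 0.3778]  after turn [1.5428 1.3595 0.3778]
```

>>> {"method": "carry_out", "body": {"deltas": [{"translation":[0.1,0,0],"angular":[0,0,-0.037],"gripper":1},{"translation":[0.1,0,0],"angular":[0,0,-0.0365],"gripper":1},{"translation":[0.16,0,0],"angular":[0,0,0],"gripper":1},{"translation":[0.15,0.06,0],"angular":[0,0,0],"gripper":0.6},{"translation":[0.13,0.09,0],"angular":[0,0,0],"gripper":0.5},{"translation":[0.12,0.1,0],"angular":[0,0,0],"gripper":0.5},{"translation":[0.12,0.1,0],"angular":[0,0,0],"gripper":0.5},{"translation":[0.12,0.1,0],"angular":[0,0,0],"gripper":0.5}]}}

```text
clock: 1.68
eef_pos: [0.3743, -0.2652, 0.2943]
ee_rot: [0.001, 0.709, 0.705, 0.0]
wrist_force: [0.4, -0.4, 0.7]
opening: 0.0607
```

>>> {"method": "carry_out", "body": {"deltas": [{"translation":[0.1,0.12,0],"angular":[0,0,0],"gripper":0.5},{"translation":[0.1,0.12,0],"angular":[0,0,0],"gripper":0.5},{"translation":[0.1,0.12,0],"angular":[0,0,0],"gripper":0.5},{"translation":[0.1,0.12,0],"angular":[0,0,0],"gripper":0.5},{"translation":[0.1,0.12,0],"angular":[0,0,0],"gripper":0.5},{"translation":[0,0.1,0.1],"angular":[0,0,0],"gripper":0.5},{"translation":[0,0.1,0.1],"angular":[0,0,0],"gripper":0.5},{"translation":[0,0,0],"angular":[0,0,0],"gripper":0.5}]}}

```text
clock: 2.35
eef_pos: [0.5759, -0.1416, 0.2379]
ee_rot: [-0.003, 0.708, 0.706, -0.002]
wrist_force: [-0.0, -0.1, -0.6]
opening: 0.0457
```

```bash
python3 -c "
from h import *
go([.594,-.13,.055],np.pi/2)
s=manip.snapshot('wrist');crop(s,'d1.png',0,0,560,420,1)
s=manip.snapshot('top');crop(s,'d2.png',0,0,560,420,1)"
```

```text
t 2.35 pos [ 0.5759 -0.1416  0.2379] yawx 89.79 tilt 0.42 F [-0.  -0.1 -0.6] T [-0.01 -0.07  0.02] open 0.0457 j6 -0.26
turn units [-0.0035 -0.0011 -0.0019]  shift units before turn [0.045  0.0774 0.731 ]  after turn [0.0464 0.0725 0.7314]
```

View pics/d1.png

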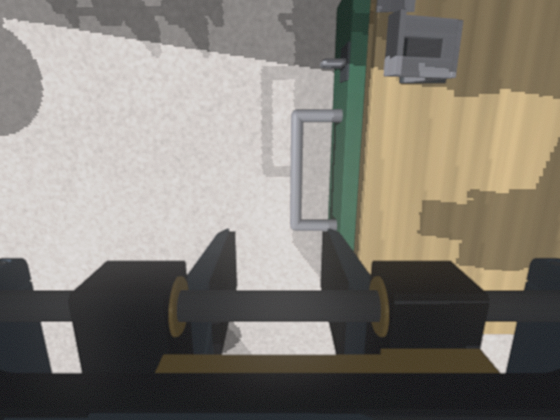

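View pics/d2.png

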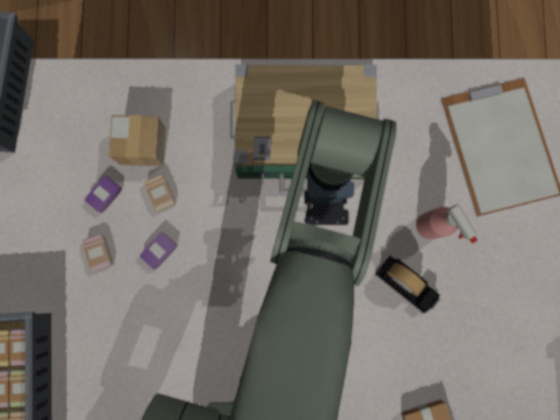

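```bash
python3 -c "
from h import *
s=manip.snapshot('wrist')
for u,v in [(296,116),(296,226),(341,116),(341,226)]: print(atz(s,u,v,.074).round(4))
go([.594,-.13,.055],np.pi/2)
crop(s,'d3.png',0,0,560,420,1)"
```

```text
[ 0.5899 -0.0734  0.074 ]
[ 0.5909 -0.1843  0.074 ]
[ 0.6328 -0.0736  0.074 ]
[ 0.6377 -0.1845  0.074 ]
t 2.50 pos [ 0.574  -0.1431  0.244 ] yawx 89.66 tilt 0.06 F [ 0.5 -0.  -0.7] T [-0.01 -0.08  0.03] open 0.0455 j6 -0.26
turn units [-0.0005 -0.     -0.003 ]  shift units before turn [0.0528 0.0803 0.7557]  after turn [0.0523 0.0799 0.7558]
```

>>> {"method": "carry_out", "body": {"deltas": [{"translation":[0.05,0.072,0.1],"angular":[0,0,-0.003],"gripper":0.5},{"translation":[0,0,0.1],"angular":[0,0,0],"gripper":0.5},{"translation":[0,0,0.1],"angular":[0,0,0],"gripper":0.5},{"translation":[0,0,0.1],"angular":[0,0,0],"gripper":0.5},{"translation":[0,0,0],"angular":[0,0,0],"gripper":0.5},{"translation":[0,0,0],"angular":[0,0,0],"gripper":0.5},{"translation":[0,0,0],"angular":[0,0,0],"gripper":0.5},{"translation":[0,0,0],"angular":[0,0,0],"gripper":0.5}]}}

```text
clock: 3.17
eef_pos: [0.5937, -0.1313, 0.1468]
ee_rot: [0.002, 0.707, 0.707, 0.001]
wrist_force: [-0.6, -0.8, -0.2]
opening: 0.0456
```

```bash
python3 -c "
from h import *
go([.592,-.13,.052],np.pi/2)
s=manip.snapshot('wrist')
crop(s,'d4.png',0,0,560,420,1)"
```

```text
t 3.17 pos [ 0.5937 -0.1313  0.1468] yawx 89.97 tilt 0.29 F [-0.6 -0.8 -0.2] T [-0.01 -0.13  0.05] open 0.0456 j6 -0.24
turn units [ 0.0024  0.0006 -0.0003]  shift units before turn [ 0.0055 -0.0085  0.3793]  after turn [ 0.0051 -0.0066  0.3793]
```

View pics/d4.png

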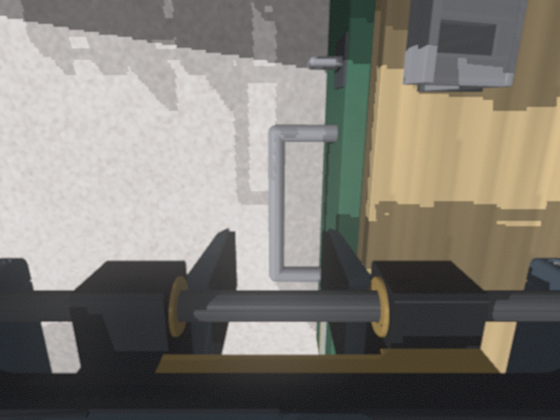

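>>> {"method": "carry_out", "body": {"deltas": [{"translation":[0,-0.006,0.09],"angular":[0,0,0],"gripper":0.45},{"translation":[0,0,0.09],"angular":[0,0,0],"gripper":0.45},{"translation":[0,0,0.1],"angular":[0,0,0],"gripper":0.45},{"translation":[0,0,0.1],"angular":[0,0,0],"gripper":0.45},{"translation":[0,0,0],"angular":[0,0,0],"gripper":0.3},{"translation":[0,0,0],"angular":[0,0,0],"gripper":0.1},{"translation":[0,0,0],"angular":[0,0,0],"gripper":0},{"translation":[0,0,0],"angular":[0,0,0],"gripper":0}], "grip_force": 20}}

```text
clock: 3.88
eef_pos: [0.5926, -0.1311, 0.0513]
ee_rot: [0.002, 0.707, 0.707, 0.001]
wrist_force: [-0.1, -0.1, -0.5]
opening: 0.0174
```

>>> {"method": "carry_out", "body": {"deltas": [{"translation":[0,0,0],"angular":[0,0,0],"gripper":0},{"translation":[0,0,0],"angular":[0,0,0],"gripper":0},{"translation":[0,-0.02,0],"angular":[0,0,0],"gripper":0},{"translation":[0,-0.03,0],"angular":[0,0,0],"gripper":0},{"translation":[0,-0.03,0],"angular":[0,0,0],"gripper":0},{"translation":[0,-0.03,0],"angular":[0,0,0],"gripper":0},{"translation":[0,0,0],"angular":[0,0,0],"gripper":0},{"translation":[0,0,0],"angular":[0,0,0],"gripper":0}], "grip_force": 30}}

```text
clock: 4.55
eef_pos: [0.5634, -0.1309, 0.051]
ee_rot: [0.001, 0.707, 0.707, 0.0]
wrist_force: [-2.5, 0.2, 10.0]
opening: 0.0113
```

```bash
python3 -c "
from h import *
go([.592-.14,-.13,.052],np.pi/2)"
```

```text
t 4.55 pos [ 0.5634 -0.1309  0.051 ] yawx 89.99 tilt 0.11 F [-2.5  0.2 10. ] T [ 0.08  0.25 -0.1 ] open 0.0113 j6 -0.25
turn units [ 0.0009  0.0003 -0.0001]  shift units before turn [ 0.0034 -0.4454 -0.0049]  after turn [ 0.0035 -0.4454 -0.0041]
```

>>> {"method": "carry_out", "body": {"deltas": [{"translation":[0,-0.05,0],"angular":[0,0,0],"gripper":0},{"translation":[0,-0.07,0],"angular":[0,0,0],"gripper":0},{"translation":[0,-0.07,0],"angular":[0,0,0],"gripper":0},{"translation":[0,-0.07,0],"angular":[0,0,0],"gripper":0},{"translation":[0,-0.07,0],"angular":[0,0,0],"gripper":0},{"translation":[0,-0.06,0],"angular":[0,0,0],"gripper":0},{"translation":[0,-0.04,0],"angular":[0,0,0],"gripper":0},{"translation":[0,-0.02,0],"angular":[0,0,0],"gripper":0}]}}

```text
clock: 5.22
eef_pos: [0.4574, -0.1305, 0.0511]
ee_rot: [0.007, 0.708, 0.706, 0.006]
wrist_force: [23.0, 10.1, -12.9]
opening: 0.0115
```

>>> {"method": "carry_out", "body": {"deltas": [{"translation":[0,-0.01,0],"angular":[0,0,0],"gripper":0},{"translation":[0,-0.01,0],"angular":[0,0,0],"gripper":0},{"translation":[0,0,0],"angular":[0,0,0],"gripper":0},{"translation":[0,0,0],"angular":[0,0,0],"gripper":0},{"translation":[0,0,0],"angular":[0,0,0],"gripper":0},{"translation":[0,0,0],"angular":[0,0,0],"gripper":0},{"translation":[0,0,0],"angular":[0,0,0],"gripper":0},{"translation":[0,0,0],"angular":[0,0,0],"gripper":0}]}}

```text
clock: 5.88
eef_pos: [0.4576, -0.1305, 0.0511]
ee_rot: [0.009, 0.708, 0.706, 0.008]
wrist_force: [24.6, 9.2, -11.5]
opening: 0.0112
```

```bash
python3 -c "
from h import *
go([.592-.14,-.13,.052],np.pi/2)"
```

```text
t 5.88 pos [ 0.4576 -0.1305  0.0511] yawx 89.79 tilt 1.43 F [ 24.6   9.2 -11.5] T [ 1.78 -4.08  0.02] open 0.0112 j6 -0.31
turn units [ 0.0124  0.0005 -0.0019]  shift units before turn [ 0.0021 -0.0221 -0.0042]  after turn [ 0.0021 -0.0222 -0.0037]
```

>>> {"method": "carry_out", "body": {"deltas": [{"translation":[0,0.02,0],"angular":[0,0,0],"gripper":0},{"translation":[0,0,0],"angular":[0,0,0],"gripper":0},{"translation":[0,0,0],"angular":[0,0,0],"gripper":0.3},{"translation":[0,0,0],"angular":[0,0,0],"gripper":0.4},{"translation":[0,0,-0.08],"angular":[0,0,0],"gripper":0.4},{"translation":[0,0,-0.12],"angular":[0,0,0],"gripper":0.4},{"translation":[0,0,-0.15],"angular":[0,0,0],"gripper":0.5},{"translation":[0,0,-0.15],"angular":[0,0,0],"gripper":0.5}]}}

```text
clock: 6.55
eef_pos: [0.449, -0.1303, 0.1746]
ee_rot: [-0.002, 0.707, 0.707, -0.001]
wrist_force: [1.1, 0.6, 0.2]
opening: 0.045
```

>>> {"method": "carry_out", "body": {"deltas": [{"translation":[0.1,0,-0.15],"angular":[0,0,0],"gripper":0.8},{"translation":[0.15,0,0],"angular":[0,0,0],"gripper":0.8},{"translation":[0.15,0,0],"angular":[0,0,0],"gripper":0.8},{"translation":[0.15,0,0],"angular":[0,0,0],"gripper":0.8},{"translation":[0.15,0,0],"angular":[0,0,0],"gripper":0.8},{"translation":[0.15,0,0],"angular":[0,0,0],"gripper":0.8},{"translation":[0.15,0,0],"angular":[0,0,0],"gripper":0.8},{"translation":[0,0,0],"angular":[0,0,0],"gripper":0.8}]}}

```text
clock: 7.22
eef_pos: [0.4497, 0.1224, 0.2083]
ee_rot: [-0.001, 0.705, 0.709, 0.0]
wrist_force: [-0.2, -0.1, 0.5]
opening: 0.073
```

```bash
python3 -c "
from h import *
st()
s=manip.snapshot('top');crop(s,'e1.png',0,0,560,420,1);crop(s,'e2.png',220,50,390,240,4)
s=manip.snapshot('wrist');crop(s,'e3.png',0,0,560,420,1)"
```

```text
t 7.22 pos [0.4497 0.1224 0.2083] yawx 90.33 tilt 0.15 F [-0.2 -0.1  0.5] T [-0.01 -0.11  0.03] open 0.0730 j6 0.23
```

View pics/e1.png

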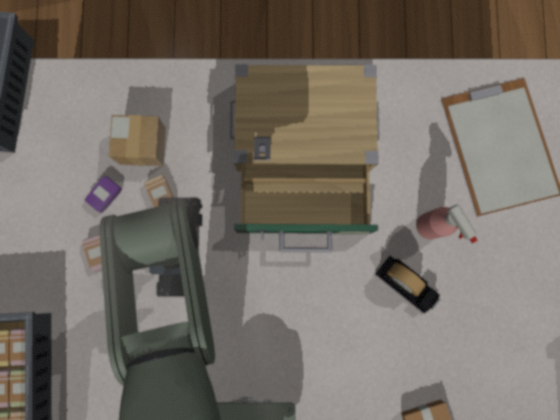

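View pics/e2.png

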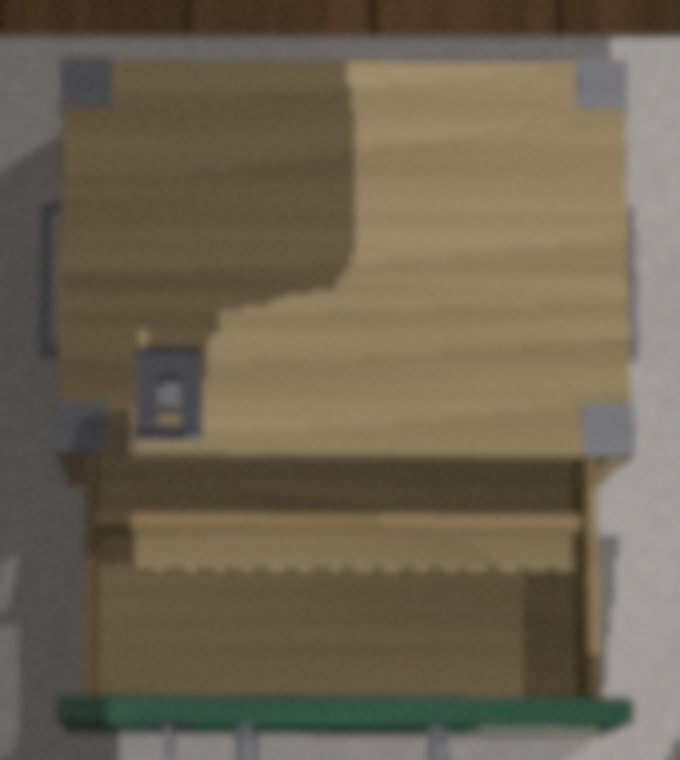

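View pics/e3.png

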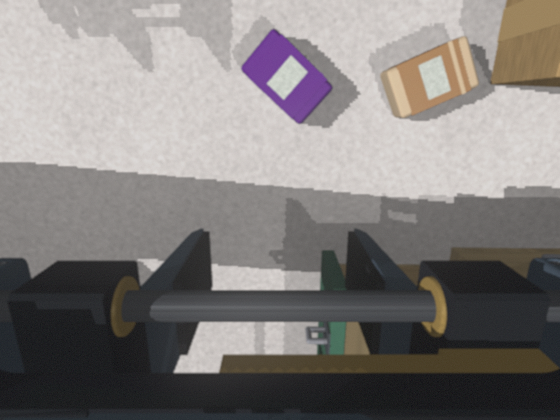

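```bash
python3 -c "
from h import *
s=manip.snapshot('top')
P=lambda a,b:(220+a/4,50+b/4)
for n,a,b,z in[('front in',340,699,.096),('front out',340,728,.096),('front out L',60,722,.096),('divider top',350,519,.062),('rwall top inner',585,600,.07),('lwall top inner',99,600,.07),('rwall outer',600,640,.07),('lwall out',85,640,.07)]: print(n,atz(s,*P(a,b),z).round(4))
w=manip.snapshot('wrist')
for n,u,v in [('purple',287,77)]: print(n,atz(w,u,v,.03).round(4))
for n,u,v in [('b NE',470,37),('b SE',477,80),('b SW',402,118),('b NW',383,72)]: print(n,atz(w,u,v,.03).round(4))
crop(w,'f1.png',360,20,500,130,5)
"
```

```text
front in [ 0.5109 -0.1245  0.096 ]
front out [ 0.4944 -0.1243  0.096 ]
front out L [0.4978 0.034  0.096 ]
divider top [ 0.6209 -0.1338  0.062 ]
rwall top inner [ 0.5714 -0.2696  0.07  ]
lwall top inner [0.5714 0.0136 0.07  ]
rwall outer [ 0.5479 -0.2777  0.07  ]
lwall out [0.5478 0.0216 0.07  ]
purple [0.4572 0.2216 0.03  ]
b NE [0.6256 0.2563 0.03  ]
b SE [0.6381 0.219  0.03  ]
b SW [0.5703 0.1839 0.03  ]
b NW [0.548  0.2261 0.03  ]
```

View pics/f1.png

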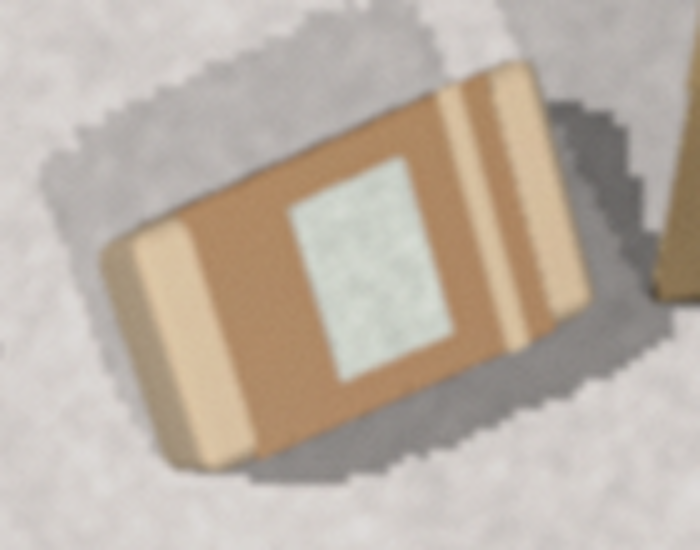

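```bash
cat >> h.py <<'E'
def bar(s,px,z=.03):
    c=np.array([atz(s,u,v,z) for u,v in px])
    m=c.mean(0); e=[np.linalg.norm(c[i]-c[(i+1)%4]) for i in range(4)]
    L=(c[1]+c[2]-c[0]-c[3]) 
    if e[0]<e[1]: L=(c[2]+c[3]-c[0]-c[1])
    yaw=np.degrees(np.arctan2(L[1],L[0]))
    print("centre",m.round(4),"edges",np.round(e,4),"long yaw %.1f"%yaw); return m,yaw
E
python3 -c "
from h import *
w=manip.snapshot('wrist')
m,y=bar(w,[(387.6,68.6),(466,32.4),(478,80.4),(402.4,113.6)])
go([m[0],m[1],.1],np.radians(y))
s=manip.snapshot('top')
P=lambda a,b:(70+a/4,100+b/4)
bar(s,[P(302,337),P(368,300),P(418,412),P(350,447)])
bar(s,[P(52,567),P(127,540),P(162,655),P(88,685)])
"
```

```text
centre [0.5962 0.2232 0.03  ] edges [0.0759 0.0452 0.0754 0.0449] long yaw 24.0
t 7.47 pos [0.4505 0.1161 0.2084] yawx 89.92 tilt 0.07 F [ 0.4 -0.5 -0.1] T [-0.05 -0.08 -0.04] open 0.0730 j6 0.23
turn units [-1.000e-04  7.000e-04  5.757e-01]  shift units before turn [0.4298 0.5828 0.4326]  after turn [ 0.7068 -0.155   0.4335]
centre [0.5933 0.2207 0.03  ] edges [0.0455 0.0757 0.0457 0.0739] long yaw -155.1
centre [0.4499 0.367  0.03  ] edges [0.047  0.0724 0.0467 0.0741] long yaw -160.8
```

>>> {"method": "carry_out", "body": {"deltas": [{"translation":[0.085,0.1156,0],"angular":[0,0,0],"gripper":0.9},{"translation":[0.085,0.1156,0],"angular":[0,0,0],"gripper":0.9},{"translation":[0.085,0.1156,0],"angular":[0,0,0],"gripper":0.9},{"translation":[0.085,0.1156,0],"angular":[0,0,0],"gripper":0.9},{"translation":[0.085,0.1156,0],"angular":[0,0,0],"gripper":0.9},{"translation":[0,0,0],"angular":[0,0,0.06],"gripper":0.9},{"translation":[0,0,0],"angular":[0,0,0.06],"gripper":0.9},{"translation":[0,0,0],"angular":[0,0,0.06],"gripper":0.9}]}}

```text
clock: 8.18
eef_pos: [0.5962, 0.2222, 0.2077]
ee_rot: [-0.0, 0.825, 0.566, -0.001]
wrist_force: [-0.9, -1.1, 0.2]
opening: 0.0819
```

>>> {"method": "carry_out", "body": {"deltas": [{"translation":[0,0,0],"angular":[0,0,0.057],"gripper":0.9},{"translation":[0,0,0],"angular":[0,0,0.057],"gripper":0.9},{"translation":[0,0,0],"angular":[0,0,0.057],"gripper":0.9},{"translation":[0,0,0],"angular":[0,0,0.057],"gripper":0.9},{"translation":[0,0,0.08],"angular":[0,0,0.057],"gripper":0.9},{"translation":[0,0,0.08],"angular":[0,0,0.057],"gripper":0.9},{"translation":[0,0,0.08],"angular":[0,0,0.053],"gripper":0.9},{"translation":[0,0,0],"angular":[0,0,0],"gripper":0.9}]}}

```text
clock: 8.85
eef_pos: [0.5932, 0.2209, 0.1443]
ee_rot: [0.001, 0.978, 0.207, -0.004]
wrist_force: [-1.2, 0.2, -0.4]
opening: 0.0822
```

```bash
python3 -c "
from h import *
go([.595,.222,.01],np.radians(24.5))
w=manip.snapshot('wrist');crop(w,'g1.png',0,0,560,420,1)
t=manip.snapshot('scene');crop(t,'g2.png',200,180,480,380,2.8)"
```

```text
t 8.85 pos [0.5932 0.2209 0.1443] yawx 23.87 tilt 0.51 F [-1.2  0.2 -0.4] T [ 0.02  0.03 -0.  ] open 0.0822 j6 1.49
turn units [-0.0002  0.0045 -0.0055]  shift units before turn [ 0.013  -0.001   0.5372]  after turn [ 0.0082 -0.0011  0.5373]
```

View pics/g1.png

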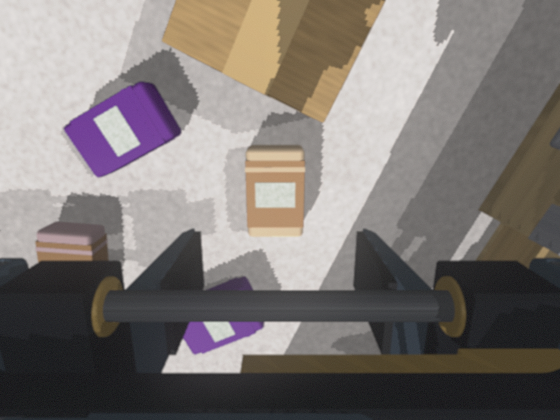

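View pics/g2.png

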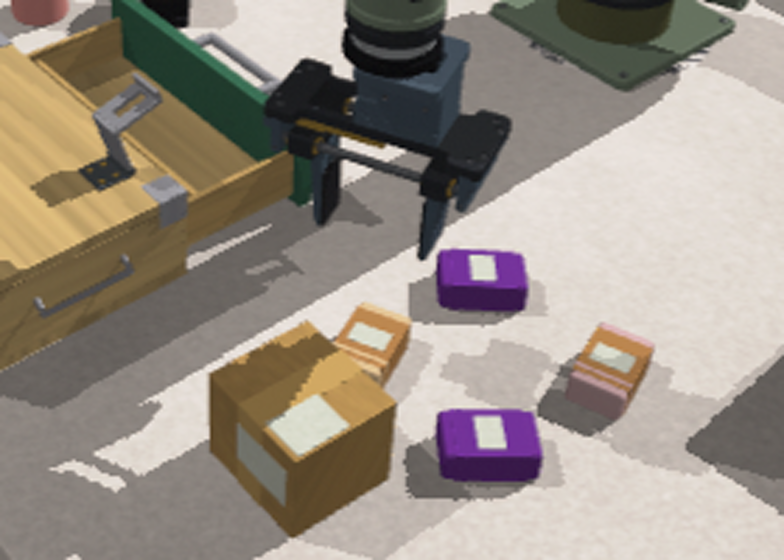

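```bash
python3 -c "
from h import *
w=manip.snapshot('wrist');crop(w,'g3.png',225,130,325,250,5)
m,y=bar(w,[(247,154),(303,154),(303.5,228),(248,229)])
go([m[0],m[1],.01],np.radians(24))
"
```

```text
centre [0.6009 0.2265 0.03  ] edges [0.0469 0.0657 0.0495 0.0667] long yaw -155.5
t 9.00 pos [0.5963 0.2228 0.1495] yawx 24.16 tilt 0.06 F [ 1.  -0.7  0.5] T [-0.03 -0.03  0.02] open 0.0820 j6 1.49
turn units [ 0.0001 -0.0005  0.0014]  shift units before turn [ 0.0226 -0.006   0.5579]  after turn [ 0.0231 -0.0059  0.5579]
```

View pics/g3.png

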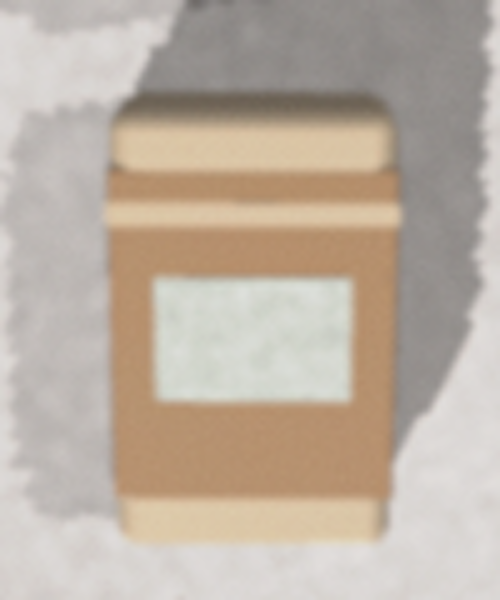

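>>> {"method": "carry_out", "body": {"deltas": [{"translation":[0.005,-0.006,0.1],"angular":[0,0,0],"gripper":0.9},{"translation":[0,0,0.12],"angular":[0,0,0],"gripper":0.9},{"translation":[0,0,0.12],"angular":[0,0,0],"gripper":0.9},{"translation":[0,0,0.1],"angular":[0,0,0],"gripper":0.9},{"translation":[0,0,0.08],"angular":[0,0,0],"gripper":0.9},{"translation":[0,0,0.04],"angular":[0,0,0],"gripper":0.9},{"translation":[0,0,0],"angular":[0,0,0],"gripper":0.9},{"translation":[0,0,0],"angular":[0,0,0],"gripper":0.7}], "grip_force": 25}}

```text
clock: 9.67
eef_pos: [0.5971, 0.2257, 0.0098]
ee_rot: [-0.0, 0.978, 0.209, 0.001]
wrist_force: [1.6, -0.2, -0.5]
opening: 0.0779
```

>>> {"method": "carry_out", "body": {"deltas": [{"translation":[0,0,0],"angular":[0,0,0],"gripper":0.5},{"translation":[0,0,0],"angular":[0,0,0],"gripper":0.4},{"translation":[0,0,0],"angular":[0,0,0],"gripper":0.4},{"translation":[0,0,0],"angular":[0,0,0],"gripper":0.4},{"translation":[0,0,0],"angular":[0,0,0],"gripper":0.4},{"translation":[0,0,0],"angular":[0,0,0],"gripper":0.4},{"translation":[0,0,-0.04],"angular":[0,0,0],"gripper":0.4},{"translation":[0,0,-0.04],"angular":[0,0,0],"gripper":0.4}]}}

```text
clock: 10.33
eef_pos: [0.5952, 0.2253, 0.0284]
ee_rot: [0.0, 0.978, 0.209, -0.001]
wrist_force: [-0.4, -0.5, -0.7]
opening: 0.0499
```

```bash
python3 -c "
from h import *
go([.562,-.225,.2],0)
w=manip.snapshot('wrist');crop(w,'h1.png',0,0,560,420,1)
w=manip.snapshot('scene');crop(w,'h2.png',200,180,480,380,2.8)"
```

```text
t 10.33 pos [0.5952 0.2253 0.0284] yawx 24.11 tilt 0.14 F [-0.4 -0.5 -0.7] T [-0.01  0.   -0.04] open 0.0499 j6 1.49
turn units [2.000e-04 1.200e-03 2.104e-01]  shift units before turn [-0.8585  1.5897 -0.6845]  after turn [-0.1327  1.8011 -0.6864]
```

View pics/h1.png

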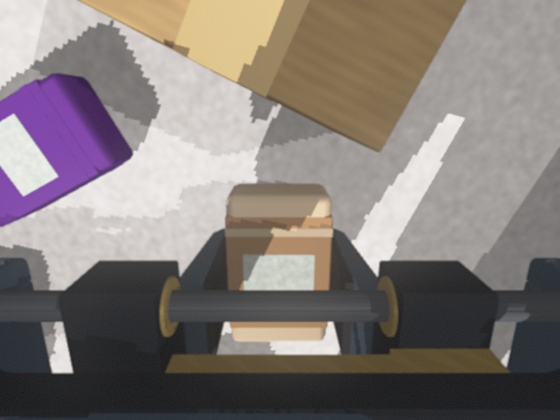

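View pics/h2.png

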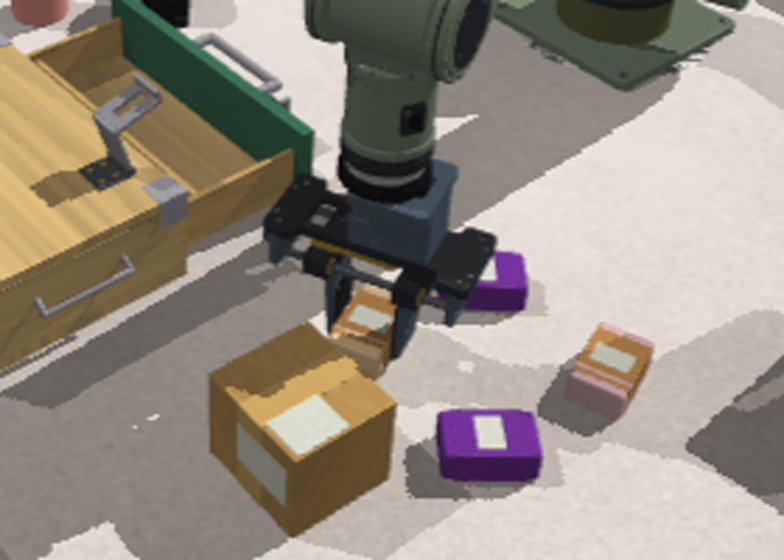

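>>> {"method": "carry_out", "body": {"deltas": [{"translation":[0,0,-0.13],"angular":[0,0,0],"gripper":0.4},{"translation":[0,0,-0.14],"angular":[0,0,0],"gripper":0.4},{"translation":[0,0,-0.14],"angular":[0,0,0],"gripper":0.4},{"translation":[0,0,-0.14],"angular":[0,0,0],"gripper":0.4},{"translation":[0,0,-0.14],"angular":[0,0,0.05],"gripper":0.4},{"translation":[0,0,0],"angular":[0,0,0.055],"gripper":0.4},{"translation":[0,0,0],"angular":[0,0,0.055],"gripper":0.4},{"translation":[0,0,0],"angular":[0,0,0.0504],"gripper":0.4}], "grip_force": 35}}

```text
clock: 11.1
eef_pos: [0.596, 0.2256, 0.2021]
ee_rot: [-0.0, 1.0, -0.003, 0.001]
wrist_force: [-0.2, -0.4, -2.1]
opening: 0.0498
```

>>> {"method": "carry_out", "body": {"deltas": [{"translation":[-0.0166,0.14,0],"angular":[0,0,0],"gripper":0.4},{"translation":[-0.0166,0.15,0],"angular":[0,0,0],"gripper":0.4},{"translation":[-0.0166,0.15,0],"angular":[0,0,0],"gripper":0.4},{"translation":[-0.0166,0.15,0],"angular":[0,0,0],"gripper":0.4},{"translation":[-0.0166,0.15,0],"angular":[0,0,0],"gripper":0.4},{"translation":[-0.0166,0.15,0],"angular":[0,0,0],"gripper":0.4},{"translation":[-0.0166,0.15,0],"angular":[0,0,0],"gripper":0.4},{"translation":[-0.0166,0.15,0],"angular":[0,0,0],"gripper":0.4}]}}

```text
clock: 11.77
eef_pos: [0.562, -0.0736, 0.2011]
ee_rot: [0.0, 1.0, 0.0, -0.0]
wrist_force: [0.9, 0.1, -1.0]
opening: 0.0499
```

```bash
python3 -c "
from h import *
go([.562,-.225,.2],0)
w=manip.snapshot('wrist');crop(w,'i1.png',0,0,560,420,1)"
```

```text
t 11.77 pos [ 0.562  -0.0736  0.2011] yawx 0.01 tilt 0.00 F [ 0.9  0.1 -1. ] T [ 0.04 -0.02 -0.03] open 0.0499 j6 1.42
turn units [0.     0.     0.0001]  shift units before turn [-1.000e-04  6.057e-01  4.600e-03]  after turn [-0.      0.6057  0.0046]
```

View pics/i1.png

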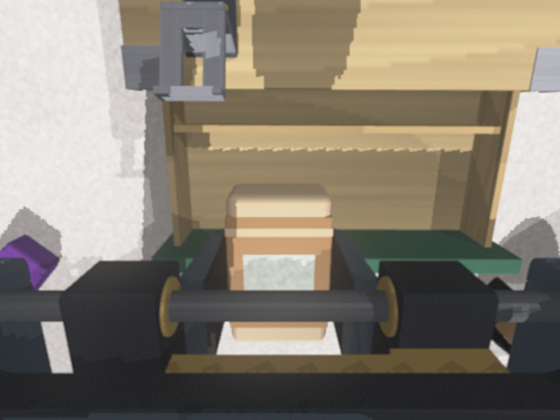

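```bash
python3 -c "
from h import *
w=manip.snapshot('wrist');s,r=st();z=s['eef_pos'][2]+.0204
crop(w,'i2.png',200,170,360,350,3.3)
for u,v in [(279,207),(279,336),(227,240),(331,240)]: print((atz(w,u,v,z)-s['eef_pos']).round(4))
# wall right inner top
for u,v in [(505,120),(489,240),(506,95)]: print('wall',atz(w,u,v,.07).round(4))
"
```

```text
t 11.87 pos [ 0.5618 -0.0769  0.2011] yawx -0.32 tilt 0.15 F [ 0.5  0.6 -2.1] T [ 0.07 -0.01 -0.02] open 0.0498 j6 1.42
[ 0.0342 -0.0053  0.0204]
[-0.0343 -0.005   0.0204]
[0.0183 0.019  0.0204]
[ 0.018  -0.0296  0.0204]
wall [ 0.6277 -0.2767  0.07  ]
wall [ 0.5178 -0.2814  0.07  ]
wall [ 0.6481 -0.2738  0.07  ]
```

View pics/i2.png

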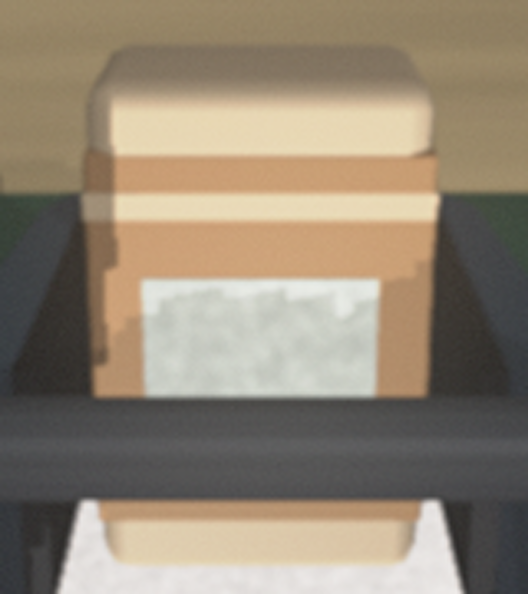

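>>> {"method": "carry_out", "body": {"deltas": [{"translation":[0,0.14,0],"angular":[0,0,0],"gripper":0.4},{"translation":[0,0.16,0],"angular":[0,0,0],"gripper":0.4},{"translation":[0,0.16,0],"angular":[0,0,0],"gripper":0.4},{"translation":[0,0.138,0],"angular":[0,0,0],"gripper":0.4},{"translation":[0,0,0.05],"angular":[0,0,0],"gripper":0.4},{"translation":[0,0,0.1],"angular":[0,0,0],"gripper":0.4},{"translation":[0,0,0.1],"angular":[0,0,0],"gripper":0.4},{"translation":[0,0,0],"angular":[0,0,0],"gripper":0.4}]}}

```text
clock: 12.53
eef_pos: [0.5596, -0.2197, 0.1336]
ee_rot: [-0.002, 1.0, -0.0, -0.005]
wrist_force: [-0.8, 0.5, -2.6]
opening: 0.0496
```

```bash
python3 -c "
from h import *
go([.562,-.223,.034],0)
w=manip.snapshot('wrist');crop(w,'j1.png',0,0,560,420,1)"
```

```text
t 12.53 pos [ 0.5596 -0.2197  0.1336] yawx -0.01 tilt 0.61 F [-0.8  0.5 -2.6] T [0.08 0.11 0.04] open 0.0496 j6 1.18
turn units [-0.0022  0.0049 -0.0001]  shift units before turn [0.0137 0.0151 0.3981]  after turn [0.0098 0.0133 0.3983]
```

View pics/j1.png

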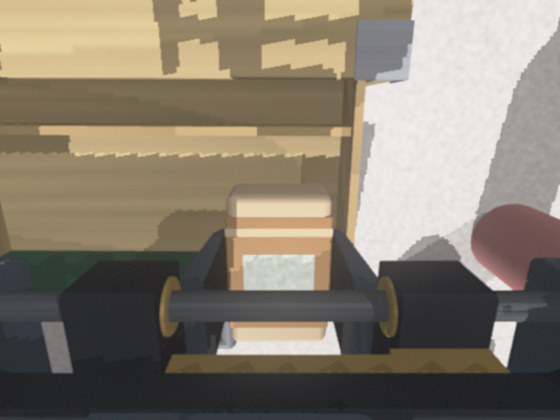

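```bash
python3 -c "
from h import *
s=manip.snapshot('top')
print(atz(s,430,224,.03),atz(s,462,225,.2),atz(s,470,238,.19))
go([.562,-.223,.034],0)
w=manip.snapshot('wrist')
for u,v in [(347,240),(352,130),(352,150)]: print('wall',atz(w,u,v,.07).round(4))
"
```

```text
[ 0.51929031 -0.42857083  0.03      ] [ 0.50018249 -0.43982756  0.2       ] [ 0.47414314 -0.45890464  0.19      ]
t 12.63 pos [ 0.5626 -0.2207  0.1382] yawx 0.03 tilt 0.11 F [ 1.2 -0.1 -0.5] T [ 0.03  0.02 -0.  ] open 0.0500 j6 1.18
turn units [-0.0005  0.0008  0.0002]  shift units before turn [-0.0017  0.0097  0.4169]  after turn [-0.0024  0.0093  0.4169]
wall [ 0.5458 -0.2729  0.07  ]
wall [ 0.6257 -0.2718  0.07  ]
wall [ 0.6123 -0.2727  0.07  ]
```

>>> {"method": "carry_out", "body": {"deltas": [{"translation":[0,0.003,0.08],"angular":[0,0,0],"gripper":0.4},{"translation":[0,0,0.1],"angular":[0,0,0],"gripper":0.4},{"translation":[0,0,0.1],"angular":[0,0,0],"gripper":0.4},{"translation":[0,0,0.07],"angular":[0,0,0],"gripper":0.4},{"translation":[0,0,0.04],"angular":[0,0,0],"gripper":0.4},{"translation":[0,0,0.025],"angular":[0,0,0],"gripper":0.4},{"translation":[0,0,0],"angular":[0,0,0],"gripper":0.4},{"translation":[0,0,0],"angular":[0,0,0],"gripper":0.4}]}}

```text
clock: 13.35
eef_pos: [0.5639, -0.2225, 0.0362]
ee_rot: [0.001, 1.0, 0.0, 0.001]
wrist_force: [0.7, 0.1, -0.9]
opening: 0.0498
```

```bash
python3 -c "
from h import *
go([.562,-.223,.034],0)
"
```

```text
t 13.35 pos [ 0.5639 -0.2225  0.0362] yawx 0.01 tilt 0.15 F [ 0.7  0.1 -0.9] T [ 0.01 -0.02  0.04] open 0.0498 j6 1.18
turn units [ 0.0005 -0.0012  0.0001]  shift units before turn [-0.0075  0.002   0.0087]  after turn [-0.0075  0.002   0.0087]
```

>>> {"method": "carry_out", "body": {"deltas": [{"translation":[0,0,0.012],"angular":[0,0,0],"gripper":0.4},{"translation":[0,0,0],"angular":[0,0,0],"gripper":0.4},{"translation":[0,0,0],"angular":[0,0,0],"gripper":0.62},{"translation":[0,0,0],"angular":[0,0,0],"gripper":0.62},{"translation":[0,0,-0.04],"angular":[0,0,0],"gripper":0.62},{"translation":[0,0,-0.12],"angular":[0,0,0],"gripper":0.62},{"translation":[0,0,-0.16],"angular":[0,0,0],"gripper":0.62},{"translation":[0,0,-0.16],"angular":[0,0,0],"gripper":0.62}]}}

```text
clock: 14.02
eef_pos: [0.5622, -0.222, 0.1535]
ee_rot: [-0.0, 1.0, -0.0, -0.001]
wrist_force: [0.6, 1.1, -0.0]
opening: 0.0565
```

```bash
python3 -c "
from h import *
go([.45,.367,.16],np.radians(19.2))
s=manip.snapshot('wrist');crop(s,'k1.png',0,0,560,420,1)
s=manip.snapshot('scene');crop(s,'k2.png',100,100,480,380,2)
"
```

```text
t 14.02 pos [ 0.5622 -0.222   0.1535] yawx -0.00 tilt 0.08 F [ 0.6  1.1 -0. ] T [-0.02 -0.02  0.02] open 0.0565 j6 1.18
turn units [-0.0003  0.0006 -0.1676]  shift units before turn [-0.4487 -2.3559 -0.0243]  after turn [ 0.3511 -2.3724 -0.026 ]
```

View pics/k1.png

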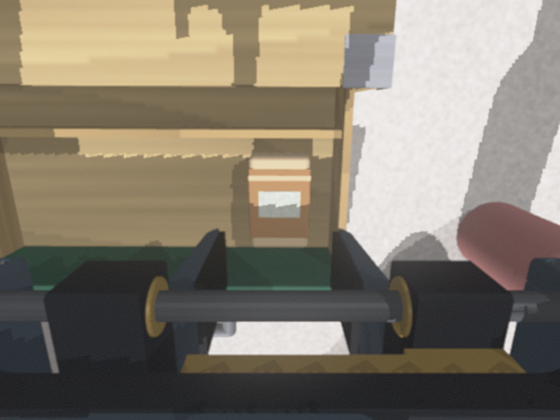

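View pics/k2.png

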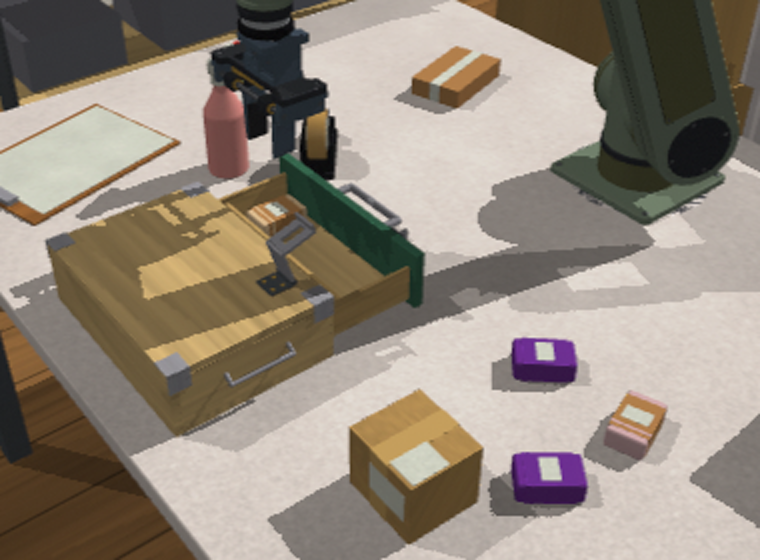

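>>> {"method": "carry_out", "body": {"deltas": [{"translation":[0,0,-0.05],"angular":[0,0,-0.05],"gripper":0.8},{"translation":[0,0,0],"angular":[0,0,-0.059],"gripper":0.8},{"translation":[0,0,0],"angular":[0,0,-0.0586],"gripper":0.9},{"translation":[0.023,-0.15,0],"angular":[0,0,0],"gripper":0.9},{"translation":[0.023,-0.16,0],"angular":[0,0,0],"gripper":0.9},{"translation":[0.023,-0.16,0],"angular":[0,0,0],"gripper":0.9},{"translation":[0.023,-0.16,0],"angular":[0,0,0],"gripper":0.9},{"translation":[0.023,-0.16,0],"angular":[0,0,0],"gripper":0.9}]}}

```text
clock: 14.78
eef_pos: [0.5242, -0.0247, 0.1647]
ee_rot: [0.0, 0.986, 0.166, 0.0]
wrist_force: [0.8, 0.7, 0.1]
opening: 0.0822
```

>>> {"method": "carry_out", "body": {"deltas": [{"translation":[0.023,-0.16,0],"angular":[0,0,0],"gripper":0.9},{"translation":[0.023,-0.16,0],"angular":[0,0,0],"gripper":0.9},{"translation":[0.023,-0.16,0],"angular":[0,0,0],"gripper":0.9},{"translation":[0.023,-0.16,0],"angular":[0,0,0],"gripper":0.9},{"translation":[0.023,-0.16,0],"angular":[0,0,0],"gripper":0.9},{"translation":[0.023,-0.16,0],"angular":[0,0,0],"gripper":0.9},{"translation":[0,0,0],"angular":[0,0,0],"gripper":0.9},{"translation":[0,0,0],"angular":[0,0,0],"gripper":0.9}]}}

```text
clock: 15.45
eef_pos: [0.478, 0.2135, 0.1646]
ee_rot: [0.0, 0.986, 0.169, 0.0]
wrist_force: [-0.9, 0.5, 0.2]
opening: 0.082
```

```bash
python3 -c "
from h import *
go([.45,.367,.16],np.radians(19.2))
s=manip.snapshot('wrist');crop(s,'l1.png',0,0,560,420,1)
s=manip.snapshot('top');crop(s,'l2.png',60,50,400,300,2.3)
"
```

```text
t 15.45 pos [0.478  0.2135 0.1646] yawx 19.45 tilt 0.02 F [-0.9  0.5  0.2] T [-0.03  0.03 -0.03] open 0.0820 j6 1.63
turn units [ 0.0001 -0.0001  0.0022]  shift units before turn [ 0.099  -0.6161  0.0181]  after turn [ 0.0963 -0.6166  0.0183]
```

View pics/l1.png

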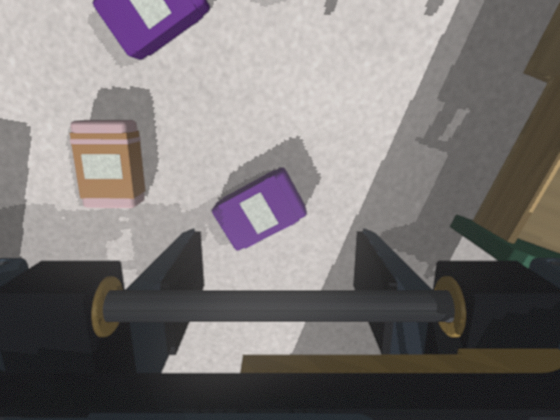

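View pics/l2.png

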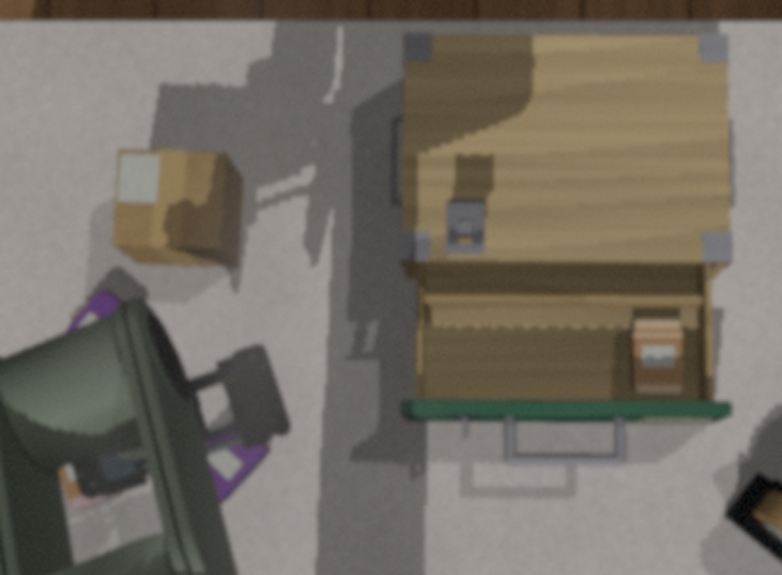

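```bash
python3 -c "
from h import *
s=manip.snapshot('wrist');crop(s,'l3.png',50,105,170,220,5)
m,y=bar(s,[(70,128),(138,127),(145,204),(76,207)])
go([m[0],m[1],.15],np.radians(y+180))
"
```

```text
centre [0.4528 0.363  0.03  ] edges [0.0589 0.0692 0.0641 0.0715] long yaw -164.1
t 15.60 pos [0.4787 0.2107 0.1644] yawx 19.15 tilt 0.03 F [-0.7  0.6 -0.3] T [-0.   -0.   -0.06] open 0.0821 j6 1.63
turn units [0.0003 0.0001 0.0282]  shift units before turn [ 0.1022 -0.6094  0.0574]  after turn [ 0.0676 -0.6142  0.0577]
```

View pics/l3.png

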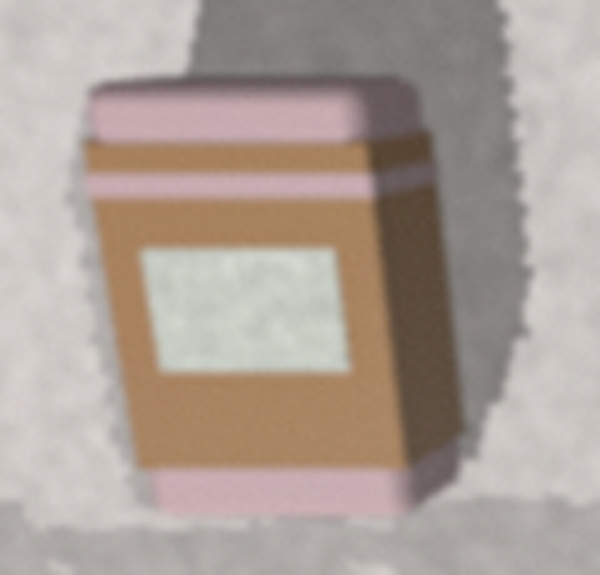

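```bash
python3 -c "
from h import *
s=manip.snapshot('wrist')
m,y=bar(s,[(66.4,124),(123,124),(132.4,208),(77.5,208)])
go([m[0],m[1],.15],np.radians(19.5))
"
```

```text
centre [0.4513 0.3688 0.03  ] edges [0.0488 0.0756 0.0507 0.0756] long yaw -162.3
t 15.65 pos [0.4788 0.2105 0.1644] yawx 19.11 tilt 0.03 F [0.1 0.1 0.2] T [ 0.04 -0.02 -0.05] open 0.0820 j6 1.63
turn units [ 0.0002  0.0001 -0.0034]  shift units before turn [ 0.1034 -0.6344  0.0574]  after turn [ 0.1078 -0.6337  0.0577]
```

>>> {"method": "carry_out", "body": {"deltas": [{"translation":[0.02,-0.127,0.01],"angular":[0,0,0],"gripper":0.9},{"translation":[0.02,-0.127,0.01],"angular":[0,0,0],"gripper":0.9},{"translation":[0.02,-0.127,0.01],"angular":[0,0,0],"gripper":0.9},{"translation":[0.02,-0.127,0.01],"angular":[0,0,0],"gripper":0.9},{"translation":[0.023,-0.126,0.01],"angular":[0,0,0],"gripper":0.9},{"translation":[0,0,0.01],"angular":[0,0,0],"gripper":0.9},{"translation":[0,0,0],"angular":[0,0,0],"gripper":0.9},{"translation":[0,0,0],"angular":[0,0,0],"gripper":0.9}]}}

```text
clock: 16.32
eef_pos: [0.4512, 0.3683, 0.149]
ee_rot: [0.001, 0.986, 0.166, -0.0]
wrist_force: [0.3, -0.1, -0.1]
opening: 0.0821
```

```bash
python3 -c "
from h import *
s=manip.snapshot('wrist');crop(s,'m1.png',0,0,560,420,1);crop(s,'m2.png',215,130,345,260,5)
go([.4513,.3688,.01],np.radians(19))
"
```

```text
t 16.37 pos [0.4513 0.3682 0.1493] yawx 19.09 tilt 0.06 F [-0.3  0.2  0.1] T [ 0.   -0.02  0.07] open 0.0818 j6 1.90
turn units [0.0004 0.0003 0.0008]  shift units before turn [ 0.0012 -0.0028  0.5572]  after turn [ 0.0008 -0.0023  0.5572]
```

View pics/m1.png

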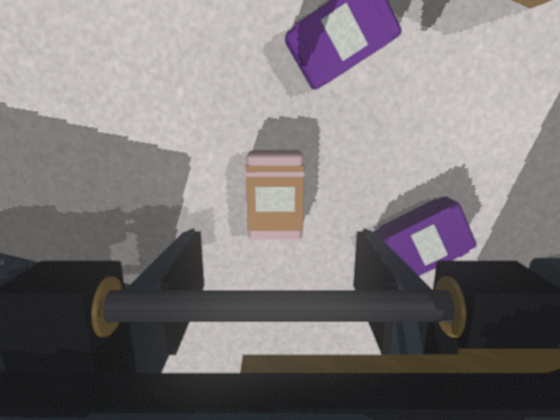

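View pics/m2.png

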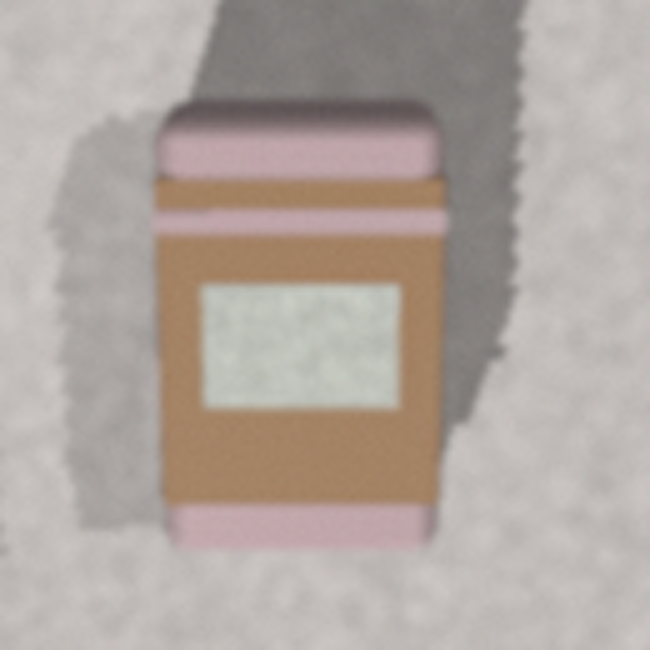

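>>> {"method": "carry_out", "body": {"deltas": [{"translation":[0,-0.002,0.1],"angular":[0,0,0],"gripper":0.9},{"translation":[0,0,0.12],"angular":[0,0,0],"gripper":0.9},{"translation":[0,0,0.12],"angular":[0,0,0],"gripper":0.9},{"translation":[0,0,0.1],"angular":[0,0,0],"gripper":0.9},{"translation":[0,0,0.08],"angular":[0,0,0],"gripper":0.9},{"translation":[0,0,0.037],"angular":[0,0,0],"gripper":0.9},{"translation":[0,0,0],"angular":[0,0,0],"gripper":0.9},{"translation":[0,0,0],"angular":[0,0,0],"gripper":0.7}], "grip_force": 25}}

```text
clock: 17.03
eef_pos: [0.4514, 0.3698, 0.0107]
ee_rot: [-0.0, 0.986, 0.166, 0.0]
wrist_force: [0.2, 0.1, 0.3]
opening: 0.0779
```

>>> {"method": "carry_out", "body": {"deltas": [{"translation":[0,0,0],"angular":[0,0,0],"gripper":0.5},{"translation":[0,0,0],"angular":[0,0,0],"gripper":0.4},{"translation":[0,0,0],"angular":[0,0,0],"gripper":0.4},{"translation":[0,0,0],"angular":[0,0,0],"gripper":0.4},{"translation":[0,0,0],"angular":[0,0,0],"gripper":0.4},{"translation":[0,0,-0.05],"angular":[0,0,0],"gripper":0.4},{"translation":[0,0,-0.1],"angular":[0,0,0],"gripper":0.4},{"translation":[0,0,-0.1],"angular":[0,0,0],"gripper":0.4}], "grip_force": 35}}

```text
clock: 17.7
eef_pos: [0.4496, 0.3697, 0.0723]
ee_rot: [0.001, 0.986, 0.167, -0.001]
wrist_force: [-0.1, -0.5, -0.5]
opening: 0.0498
```

```bash
python3 -c "
from h import *
go([.562,-.148,.18],0)
"
```

```text
t 17.70 pos [0.4496 0.3697 0.0723] yawx 19.22 tilt 0.19 F [-0.1 -0.5 -0.5] T [-0.04  0.01 -0.05] open 0.0498 j6 1.90
turn units [0.0009 0.0015 0.1677]  shift units before turn [-0.2585  2.104  -0.4276]  after turn [ 0.4495  2.0709 -0.431 ]
```

>>> {"method": "carry_out", "body": {"deltas": [{"translation":[0,0,-0.14],"angular":[0,0,0],"gripper":0.4},{"translation":[0,0,-0.14],"angular":[0,0,0],"gripper":0.4},{"translation":[0,0,-0.14],"angular":[0,0,0.05],"gripper":0.4},{"translation":[0,0,0],"angular":[0,0,0.06],"gripper":0.4},{"translation":[0,0,0],"angular":[0,0,0.0567],"gripper":0.4},{"translation":[0.03,0.14,0],"angular":[0,0,0],"gripper":0.4},{"translation":[0.03,0.15,0],"angular":[0,0,0],"gripper":0.4},{"translation":[0.03,0.15,0],"angular":[0,0,0],"gripper":0.4}]}}

```text
clock: 18.37
eef_pos: [0.4728, 0.2595, 0.1773]
ee_rot: [0.0, 1.0, 0.002, -0.0]
wrist_force: [0.1, -0.6, -2.0]
opening: 0.0498
```

>>> {"method": "carry_out", "body": {"deltas": [{"translation":[0.03,0.15,0],"angular":[0,0,0],"gripper":0.4},{"translation":[0.03,0.15,0],"angular":[0,0,0],"gripper":0.4},{"translation":[0.03,0.15,0],"angular":[0,0,0],"gripper":0.4},{"translation":[0.03,0.15,0],"angular":[0,0,0],"gripper":0.4},{"translation":[0.03,0.15,0],"angular":[0,0,0],"gripper":0.4},{"translation":[0.03,0.15,0],"angular":[0,0,0],"gripper":0.4},{"translation":[0.03,0.15,0],"angular":[0,0,0],"gripper":0.4},{"translation":[0.03,0.15,0],"angular":[0,0,0],"gripper":0.4}]}}

```text
clock: 19.03
eef_pos: [0.5335, -0.0412, 0.1776]
ee_rot: [0.0, 1.0, 0.001, -0.0]
wrist_force: [1.1, -0.1, -1.4]
opening: 0.0499
```

>>> {"method": "carry_out", "body": {"deltas": [{"translation":[0.03,0.15,0],"angular":[0,0,0],"gripper":0.4},{"translation":[0.03,0.15,0],"angular":[0,0,0],"gripper":0.4},{"translation":[0.03,0.13,0],"angular":[0,0,0],"gripper":0.4},{"translation":[0,0,0],"angular":[0,0,0],"gripper":0.4},{"translation":[0,0,0],"angular":[0,0,0],"gripper":0.4},{"translation":[0,0,0],"angular":[0,0,0],"gripper":0.4},{"translation":[0,0,0],"angular":[0,0,0],"gripper":0.4},{"translation":[0,0,0],"angular":[0,0,0],"gripper":0.4}]}}

```text
clock: 19.7
eef_pos: [0.5562, -0.1456, 0.1776]
ee_rot: [-0.0, 1.0, 0.002, -0.0]
wrist_force: [-0.5, 0.0, -1.8]
opening: 0.0497
```

```bash
python3 -c "
from h import *
s=manip.snapshot('wrist');crop(s,'n1.png',0,0,560,420,1)
go([.562,-.148,.034],0)
"
```

```text
t 19.75 pos [ 0.5564 -0.1456  0.1778] yawx 0.20 tilt 0.01 F [-0.8  0.1 -1.4] T [0.01 0.04 0.04] open 0.0499 j6 1.29
turn units [-0.      0.      0.0018]  shift units before turn [0.0226 0.0096 0.575 ]  after turn [0.0226 0.0094 0.575 ]
```

View pics/n1.png

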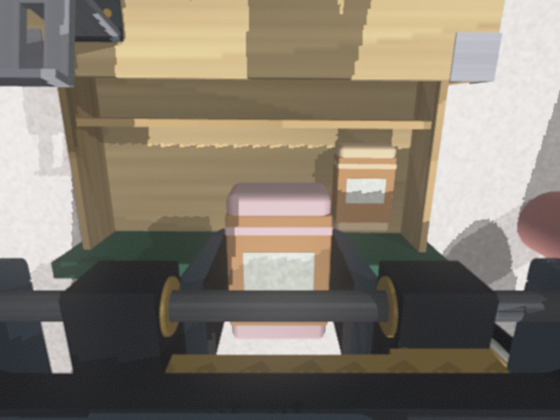

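>>> {"method": "carry_out", "body": {"deltas": [{"translation":[0.0226,0,0.08],"angular":[0,0,0.0018],"gripper":0.4},{"translation":[0,0,0.12],"angular":[0,0,0],"gripper":0.4},{"translation":[0,0,0.12],"angular":[0,0,0],"gripper":0.4},{"translation":[0,0,0.1],"angular":[0,0,0],"gripper":0.4},{"translation":[0,0,0.08],"angular":[0,0,0],"gripper":0.4},{"translation":[0,0,0.05],"angular":[0,0,0],"gripper":0.4},{"translation":[0,0,0.022],"angular":[0,0,0],"gripper":0.4},{"translation":[0,0,0],"angular":[0,0,0],"gripper":0.4}]}}

```text
clock: 20.42
eef_pos: [0.5621, -0.146, 0.0342]
ee_rot: [-0.0, 1.0, -0.0, -0.0]
wrist_force: [0.5, 0.1, -0.7]
opening: 0.0497
```

>>> {"method": "carry_out", "body": {"deltas": [{"translation":[0,0,0.006],"angular":[0,0,0],"gripper":0.4},{"translation":[0,0,0],"angular":[0,0,0],"gripper":0.4},{"translation":[0,0,0],"angular":[0,0,0],"gripper":0.62},{"translation":[0,0,0],"angular":[0,0,0],"gripper":0.62},{"translation":[0,0,-0.04],"angular":[0,0,0],"gripper":0.62},{"translation":[0,0,-0.12],"angular":[0,0,0],"gripper":0.62},{"translation":[0,0,-0.16],"angular":[0,0,0],"gripper":0.4},{"translation":[0,-0.1,-0.1],"angular":[0,0,0],"gripper":0}]}}

```text
clock: 21.08
eef_pos: [0.564, -0.1251, 0.1424]
ee_rot: [0.002, 1.0, -0.003, 0.003]
wrist_force: [1.6, -0.1, 0.0]
opening: 0.0462
```

>>> {"method": "carry_out", "body": {"deltas": [{"translation":[0,-0.14,0],"angular":[0,0,0],"gripper":0},{"translation":[0,0,0],"angular":[0,0,0],"gripper":0},{"translation":[0,0,0],"angular":[0,0,0],"gripper":0},{"translation":[0,0,0],"angular":[0,0,0],"gripper":0},{"translation":[0,0,0],"angular":[0,0,0],"gripper":0},{"translation":[0,0,0],"angular":[0,0,0],"gripper":0},{"translation":[0,0,0],"angular":[0,0,0],"gripper":0},{"translation":[0,0,0],"angular":[0,0,0],"gripper":0}]}}

```text
clock: 21.75
eef_pos: [0.5622, -0.0875, 0.1377]
ee_rot: [0.0, 1.0, -0.001, -0.0]
wrist_force: [-0.5, 0.6, -0.0]
opening: 0.0007
```

```bash
python3 -c "
from h import *
s=manip.snapshot('wrist');crop(s,'o1.png',0,0,560,420,1)
go([.563,-.085,.045],0)
"
```

```text
t 21.80 pos [ 0.5622 -0.0874  0.1378] yawx -0.15 tilt 0.03 F [-0.2  0.4 -1. ] T [-0.04  0.01 -0.06] open 0.0001 j6 1.40
turn units [ 0.      0.0003 -0.0013]  shift units before turn [ 0.0034 -0.0097  0.3712]  after turn [ 0.0032 -0.0097  0.3712]
```

View pics/o1.png

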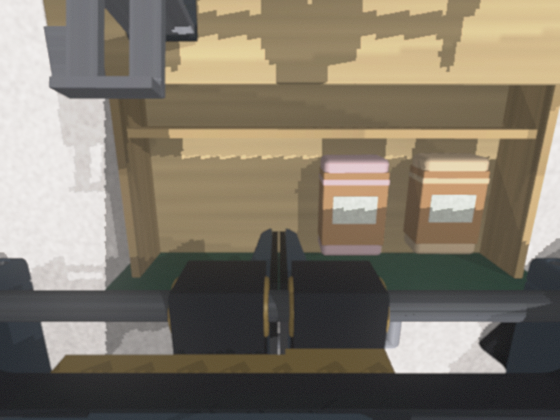

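```bash
python3 -c "
from h import *
s=manip.snapshot('wrist')
for z in (.15,.157,.17): print(atz(s,60,92,z).round(4),atz(s,163,95,z).round(4))
bar(s,[(322,170),(387,170),(383,250),(322,250)],.052)
bar(s,[(414,168),(487,168),(478,247),(411,247)],.052)
crop(s,'o2.png',300,130,560,270,3)
t=manip.snapshot('scene');crop(t,'o3.png',150,150,320,290,4)
"
```

```text
[0.6471 0.0062 0.15  ] [ 0.6457 -0.0386  0.15  ]
[0.6469 0.002  0.157 ] [ 0.6455 -0.0408  0.157 ]
[ 0.6463 -0.0059  0.17  ] [ 0.6451 -0.045   0.17  ]
centre [ 0.5621 -0.1472  0.052 ] edges [0.0489 0.0651 0.0491 0.0651] long yaw -178.1
centre [ 0.5639 -0.2201  0.052 ] edges [0.0548 0.0641 0.0538 0.0642] long yaw -176.5
```

View pics/o2.png

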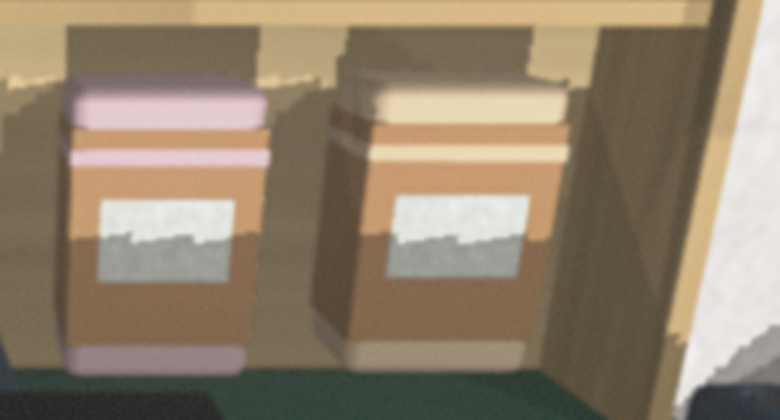

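View pics/o3.png

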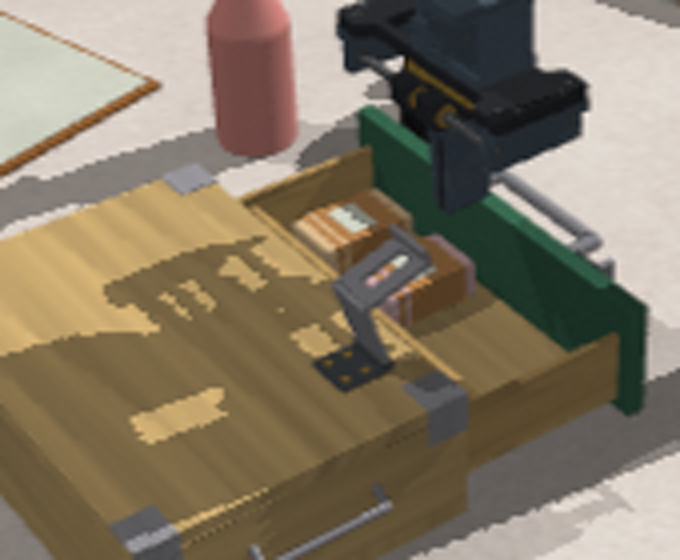

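>>> {"method": "carry_out", "body": {"deltas": [{"translation":[0,0,0.1],"angular":[0,0,0],"gripper":0},{"translation":[0,0,0.12],"angular":[0,0,0],"gripper":0},{"translation":[0,0,0.12],"angular":[0,0,0],"gripper":0},{"translation":[0,0,0.06],"angular":[0,0,0],"gripper":0},{"translation":[0,0,0.02],"angular":[0,0,0],"gripper":0},{"translation":[0,0,0],"angular":[0,0,0],"gripper":0},{"translation":[0,0,0],"angular":[0,0,0],"gripper":0},{"translation":[0,0,0],"angular":[0,0,0],"gripper":0}]}}

```text
clock: 22.57
eef_pos: [0.5635, -0.0871, 0.0346]
ee_rot: [0.0, 1.0, -0.001, 0.002]
wrist_force: [-0.7, -0.4, 0.5]
opening: 0.0005
```

>>> {"method": "carry_out", "body": {"deltas": [{"translation":[0,0.03,0],"angular":[0,0,0],"gripper":0},{"translation":[0,0.03,0],"angular":[0,0,0],"gripper":0},{"translation":[0,0.03,0],"angular":[0,0,0],"gripper":0},{"translation":[0,0.03,0],"angular":[0,0,0],"gripper":0},{"translation":[0,0.03,0],"angular":[0,0,0],"gripper":0},{"translation":[0,0.03,0],"angular":[0,0,0],"gripper":0},{"translation":[0,0.02,0],"angular":[0,0,0],"gripper":0},{"translation":[0,0,0],"angular":[0,0,0],"gripper":0}]}}

```text
clock: 23.23
eef_pos: [0.5623, -0.1382, 0.0331]
ee_rot: [0.0, 1.0, -0.001, 0.0]
wrist_force: [0.8, 0.6, 0.6]
opening: 0.0003
```

```bash
python3 -c "
from h import *
s=manip.snapshot('wrist');crop(s,'p1.png',0,0,560,420,1)
go([.563,-.159,.030],0)
"
```

```text
t 23.28 pos [ 0.5621 -0.1378  0.033 ] yawx -0.14 tilt 0.03 F [-0.7  0.5  0.1] T [ 0.03 -0.01 -0.04] open 0.0003 j6 1.31
turn units [ 0.0002  0.0001 -0.0013]  shift units before turn [0.0038 0.0849 0.0119]  after turn [0.0036 0.0849 0.0119]
```

View pics/p1.png

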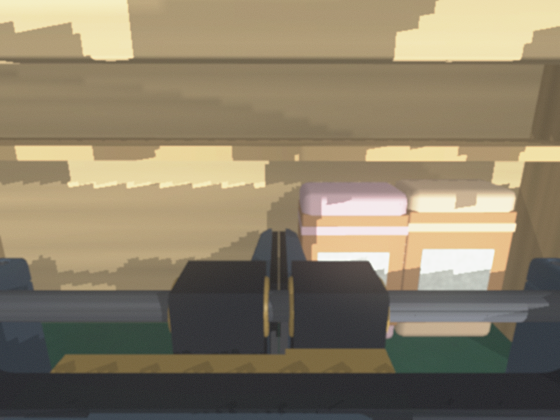

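>>> {"method": "carry_out", "body": {"deltas": [{"translation":[0,0.02,0],"angular":[0,0,0],"gripper":0},{"translation":[0,0.02,0],"angular":[0,0,0],"gripper":0},{"translation":[0,0.015,0],"angular":[0,0,0],"gripper":0},{"translation":[0,0.01,0],"angular":[0,0,0],"gripper":0},{"translation":[0,0.01,0],"angular":[0,0,0],"gripper":0},{"translation":[0,0.005,0],"angular":[0,0,0],"gripper":0},{"translation":[0,0,0],"angular":[0,0,0],"gripper":0},{"translation":[0,0,0],"angular":[0,0,0],"gripper":0}]}}

```text
clock: 23.95
eef_pos: [0.5623, -0.1572, 0.0332]
ee_rot: [0.0, 1.0, -0.001, 0.0]
wrist_force: [0.2, -0.6, -0.6]
opening: 0.0003
```

```bash
python3 -c "
from h import *
s=manip.snapshot('wrist');crop(s,'p2.png',0,0,560,420,1)
go([.563,-.159,.030],0)
"
```

```text
t 24.00 pos [ 0.5623 -0.1571  0.0332] yawx -0.09 tilt 0.04 F [ 0.8  0.1 -0.4] T [ 0.07  0.04 -0.  ] open 0.0004 j6 1.28
turn units [ 0.0003 -0.0002 -0.0008]  shift units before turn [0.0029 0.0074 0.0129]  after turn [0.0028 0.0074 0.0129]
```

View pics/p2.png

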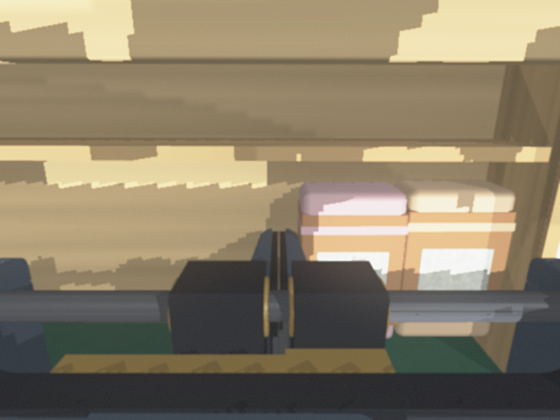

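Not yet at the wall; continue in small steps until the force builds.

>>> {"method": "carry_out", "body": {"deltas": [{"translation":[0,0.01,0],"angular":[0,0,0],"gripper":0},{"translation":[0,0.01,0],"angular":[0,0,0],"gripper":0},{"translation":[0,0.005,0],"angular":[0,0,0],"gripper":0},{"translation":[0,0.005,0],"angular":[0,0,0],"gripper":0},{"translation":[0,0.005,0],"angular":[0,0,0],"gripper":0},{"translation":[0,0,0],"angular":[0,0,0],"gripper":0},{"translation":[0,0,0],"angular":[0,0,0],"gripper":0},{"translation":[0,0,0],"angular":[0,0,0],"gripper":0}]}}

```text
clock: 24.67
eef_pos: [0.5619, -0.1586, 0.0333]
ee_rot: [-0.006, 1.0, -0.003, -0.001]
wrist_force: [2.9, 23.5, 4.4]
opening: 0.0006
```

>>> {"method": "carry_out", "body": {"deltas": [{"translation":[0,-0.03,0],"angular":[0,0,0],"gripper":0},{"translation":[0,-0.05,0],"angular":[0,0,0],"gripper":0},{"translation":[0,-0.1,-0.05],"angular":[0,0,0],"gripper":0},{"translation":[0,0,-0.1],"angular":[0,0,0],"gripper":0},{"translation":[0,0,-0.15],"angular":[0,0,0],"gripper":0},{"translation":[0,0,-0.15],"angular":[0,0,0],"gripper":0},{"translation":[0,0,-0.15],"angular":[0,0,0],"gripper":0},{"translation":[0,0,0],"angular":[0,0,0],"gripper":0}]}}

```text
clock: 25.33
eef_pos: [0.5667, -0.1216, 0.1914]
ee_rot: [0.002, 1.0, -0.001, 0.008]
wrist_force: [0.7, -0.4, 0.6]
opening: 0.0005
```

```bash
python3 -c "
from h import *
s=manip.snapshot('wrist');crop(s,'q1.png',0,0,560,420,1);crop(s,'q2.png',280,100,560,280,2.8)
go([.455,-.13,.1],np.pi/2)
t=manip.snapshot('top');crop(t,'q3.png',300,100,400,220,5)
"
```

```text
t 25.38 pos [ 0.5649 -0.1213  0.1879] yawx -0.10 tilt 0.60 F [-0.7 -0.5 -1.1] T [0.06 0.03 0.03] open 0.0004 j6 1.34
turn units [ 0.0052 -0.0027 -0.7862]  shift units before turn [-0.4431  0.0344  0.3471]  after turn [-0.0348 -0.4396  0.3514]
```

View pics/q1.png

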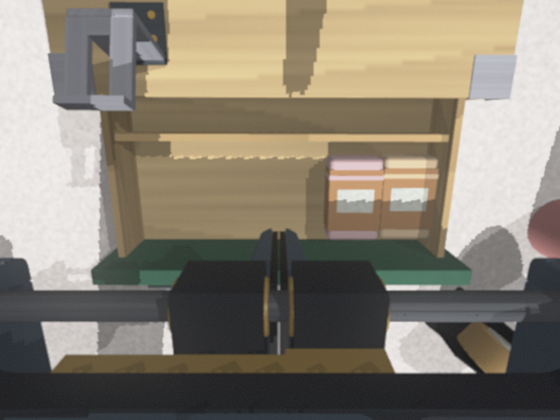

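View pics/q2.png

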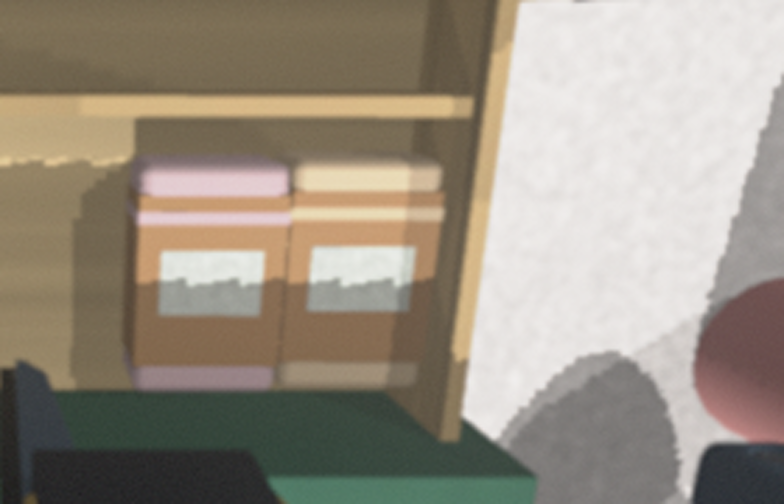

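View pics/q3.png

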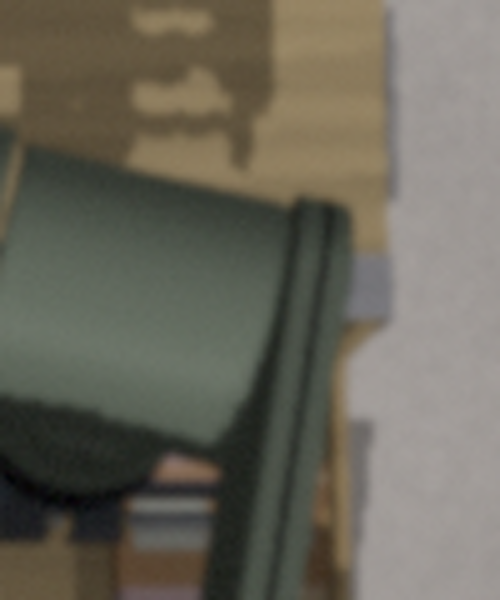

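```bash
python3 -c "
from h import *
s=manip.snapshot('wrist')
f=lambda a,b,z: print(a,b,atz(s,280+a/2.8,100+b/2.8,z).round(4))
f(445,215,.052);f(443,190,.052);f(420,350,.052);f(292,210,.052);f(283,340,.052)
print('wall');f(472,110,.07);f(442,430,.07);f(130,215,.052);f(130,350,.052);
go([.455,-.13,.1],np.pi/2)
crop(s,'q4.png',390,120,470,260,5)
"
```

```text
445 215 [ 0.5813 -0.2665  0.052 ]
443 190 [ 0.5894 -0.2648  0.052 ]
420 350 [ 0.5356 -0.2639  0.052 ]
292 210 [ 0.5831 -0.2173  0.052 ]
283 340 [ 0.5393 -0.2179  0.052 ]
wall
472 110 [ 0.616  -0.2618  0.07  ]
442 430 [ 0.5147 -0.2658  0.07  ]
130 215 [ 0.5816 -0.1655  0.052 ]
130 350 [ 0.5359 -0.1672  0.052 ]
t 25.48 pos [ 0.5619 -0.1206  0.1831] yawx -0.10 tilt 0.03 F [ 0.1  0.1 -0.3] T [0.09 0.03 0.01] open 0.0004 j6 1.34
turn units [ 3.000e-04  2.000e-04 -7.863e-01]  shift units before turn [-0.4275  0.0381  0.3323]  after turn [-0.0376 -0.4275  0.3323]
```

View pics/q4.png

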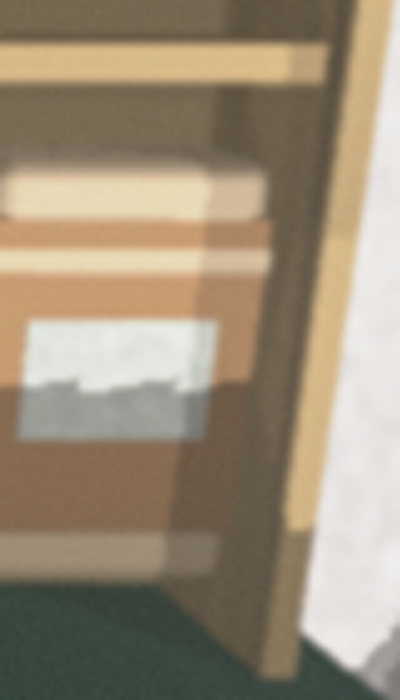

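>>> {"method": "carry_out", "body": {"deltas": [{"translation":[-0.15,0,0],"angular":[0,0,0],"gripper":0},{"translation":[-0.16,0,0],"angular":[0,0,0],"gripper":0},{"translation":[-0.16,0,0],"angular":[0,0,0],"gripper":0},{"translation":[-0.16,0.03,0],"angular":[0,0,0],"gripper":0},{"translation":[0,0,0],"angular":[0,0,-0.056],"gripper":0},{"translation":[0,0,0],"angular":[0,0,-0.056],"gripper":0},{"translation":[0,0,0],"angular":[0,0,-0.056],"gripper":0},{"translation":[0,0,0],"angular":[0,0,-0.056],"gripper":0}]}}

```text
clock: 26.15
eef_pos: [0.4032, -0.1276, 0.1814]
ee_rot: [-0.001, 0.975, 0.224, -0.002]
wrist_force: [-0.2, -0.4, -0.7]
opening: 0.0003
```

>>> {"method": "carry_out", "body": {"deltas": [{"translation":[0,0,0],"angular":[0,0,-0.056],"gripper":0},{"translation":[0,0,0],"angular":[0,0,-0.056],"gripper":0},{"translation":[0,0,0],"angular":[0,0,-0.056],"gripper":0},{"translation":[0,0,0],"angular":[0,0,-0.056],"gripper":0},{"translation":[0,0,0],"angular":[0,0,-0.056],"gripper":0},{"translation":[0,0,0],"angular":[0,0,-0.056],"gripper":0},{"translation":[0,0,0],"angular":[0,0,-0.056],"gripper":0},{"translation":[0,0,0],"angular":[0,0,-0.056],"gripper":0}]}}

```text
clock: 26.82
eef_pos: [0.4034, -0.1275, 0.1812]
ee_rot: [-0.002, 0.781, 0.624, -0.001]
wrist_force: [0.1, -0.3, -0.4]
opening: 0.0006
```

>>> {"method": "carry_out", "body": {"deltas": [{"translation":[0,0,0],"angular":[0,0,-0.056],"gripper":0},{"translation":[0,0,0],"angular":[0,0,-0.056],"gripper":0},{"translation":[0,0,0],"angular":[0,0,0],"gripper":0},{"translation":[0,0,0],"angular":[0,0,0],"gripper":0},{"translation":[0,0,0],"angular":[0,0,0],"gripper":0},{"translation":[0,0,0],"angular":[0,0,0],"gripper":0},{"translation":[0,0,0],"angular":[0,0,0],"gripper":0},{"translation":[0,0,0],"angular":[0,0,0],"gripper":0}]}}

```text
clock: 27.48
eef_pos: [0.4046, -0.1278, 0.183]
ee_rot: [-0.0, 0.709, 0.705, -0.0]
wrist_force: [-0.0, -0.0, 0.5]
opening: 0.0004
```

```bash
python3 -c "
from h import *
go([.405,-.13,.055],np.pi/2)
s=manip.snapshot('wrist');crop(s,'r1.png',0,0,560,420,1)
t=manip.snapshot('top');crop(t,'r2.png',210,50,410,260,3)
"
```

```text
t 27.48 pos [ 0.4046 -0.1278  0.183 ] yawx 89.70 tilt 0.01 F [-0.  -0.   0.5] T [-0.01 -0.08  0.02] open 0.0004 j6 -0.33
turn units [-0.0001  0.     -0.0027]  shift units before turn [-0.0086  0.0016  0.5121]  after turn [-0.0086  0.0015  0.5121]
```

View pics/r1.png

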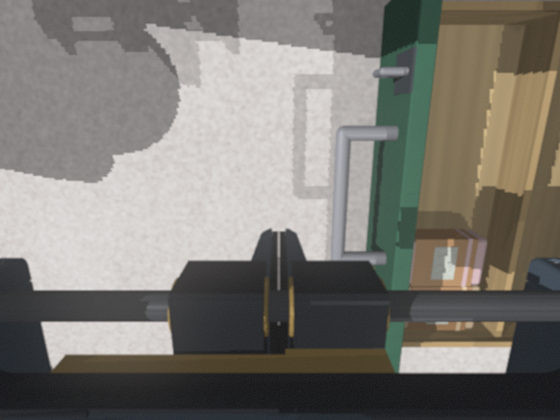

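View pics/r2.png

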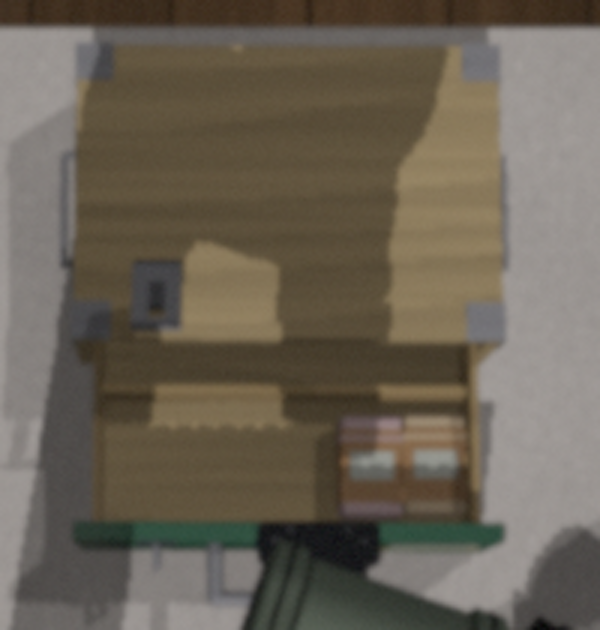

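>>> {"method": "carry_out", "body": {"deltas": [{"translation":[0,0,0.1],"angular":[0,0,-0.0027],"gripper":0},{"translation":[0,0,0.12],"angular":[0,0,0],"gripper":0},{"translation":[0,0,0.12],"angular":[0,0,0],"gripper":0},{"translation":[0,0,0.1],"angular":[0,0,0],"gripper":0},{"translation":[0,0,0.07],"angular":[0,0,0],"gripper":0},{"translation":[0,0.02,0],"angular":[0,0,0],"gripper":0},{"translation":[0,0.02,0],"angular":[0,0,0],"gripper":0},{"translation":[0,0.02,0],"angular":[0,0,0],"gripper":0}]}}

```text
clock: 28.25
eef_pos: [0.4215, -0.1283, 0.0567]
ee_rot: [0.001, 0.707, 0.707, 0.001]
wrist_force: [0.5, 0.4, 0.0]
opening: 0.0006
```

>>> {"method": "carry_out", "body": {"deltas": [{"translation":[0,0.01,0],"angular":[0,0,0],"gripper":0},{"translation":[0,0.01,0],"angular":[0,0,0],"gripper":0},{"translation":[0,0.01,0],"angular":[0,0,0],"gripper":0},{"translation":[0,0.01,0],"angular":[0,0,0],"gripper":0},{"translation":[0,0.01,0],"angular":[0,0,0],"gripper":0},{"translation":[0,0.01,0],"angular":[0,0,0],"gripper":0},{"translation":[0,0.01,0],"angular":[0,0,0],"gripper":0},{"translation":[0,0.01,0],"angular":[0,0,0],"gripper":0}]}}

```text
clock: 28.92
eef_pos: [0.4399, -0.1278, 0.0556]
ee_rot: [0.0, 0.707, 0.707, -0.0]
wrist_force: [0.4, 0.4, 0.1]
opening: 0.0006
```

```bash
python3 -c "
from h import *
go([.573,-.13,.055],np.pi/2)
s=manip.snapshot('wrist');crop(s,'s1.png',0,0,560,420,1)
"
```

```text
t 28.92 pos [ 0.4399 -0.1278  0.0556] yawx 90.05 tilt 0.00 F [0.4 0.4 0.1] T [-0.01 -0.05 -0.03] open 0.0006 j6 -0.31
turn units [-0.      0.      0.0004]  shift units before turn [-0.009   0.5325  0.0025]  after turn [-0.0086  0.5325  0.0025]
```

View pics/s1.png

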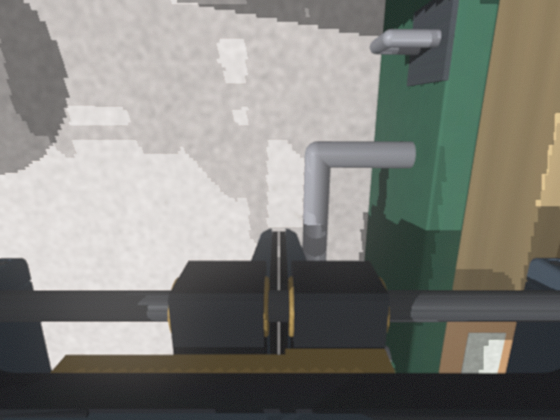

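>>> {"method": "carry_out", "body": {"deltas": [{"translation":[0,0.01,0],"angular":[0,0,0],"gripper":0},{"translation":[0,0.01,0],"angular":[0,0,0],"gripper":0},{"translation":[0,0.014,0],"angular":[0,0,0],"gripper":0},{"translation":[0,0.018,0],"angular":[0,0,0],"gripper":0},{"translation":[0,0.02,0],"angular":[0,0,0],"gripper":0},{"translation":[0,0.02,0],"angular":[0,0,0],"gripper":0},{"translation":[0,0.02,0],"angular":[0,0,0],"gripper":0},{"translation":[0,0.02,0],"angular":[0,0,0],"gripper":0}]}}

```text
clock: 29.63
eef_pos: [0.4732, -0.1278, 0.0555]
ee_rot: [-0.0, 0.707, 0.707, -0.0]
wrist_force: [-2.3, -1.5, -0.3]
opening: 0.0004
```

>>> {"method": "carry_out", "body": {"deltas": [{"translation":[0,0.02,0],"angular":[0,0,0],"gripper":0},{"translation":[0,0.02,0],"angular":[0,0,0],"gripper":0},{"translation":[0,0.02,0],"angular":[0,0,0],"gripper":0},{"translation":[0,0.02,0],"angular":[0,0,0],"gripper":0},{"translation":[0,0.02,0],"angular":[0,0,0],"gripper":0},{"translation":[0,0.02,0],"angular":[0,0,0],"gripper":0},{"translation":[0,0.02,0],"angular":[0,0,0],"gripper":0},{"translation":[0,0.02,0],"angular":[0,0,0],"gripper":0}]}}

```text
clock: 30.3
eef_pos: [0.5132, -0.1278, 0.0556]
ee_rot: [0.0, 0.707, 0.707, -0.0]
wrist_force: [-1.8, -1.9, -1.3]
opening: 0.0003
```

```bash
python3 -c "
from h import *
go([.573,-.13,.055],np.pi/2)
s=manip.snapshot('wrist');crop(s,'s2.png',0,0,560,420,1)
"
```

```text
t 30.30 pos [ 0.5132 -0.1278  0.0556] yawx 90.05 tilt 0.01 F [-1.8 -1.9 -1.3] T [-0.3   0.37 -0.05] open 0.0003 j6 -0.27
turn units [-0.      0.0001  0.0004]  shift units before turn [-0.009   0.2393  0.0024]  after turn [-0.0088  0.2393  0.0024]
```

View pics/s2.png

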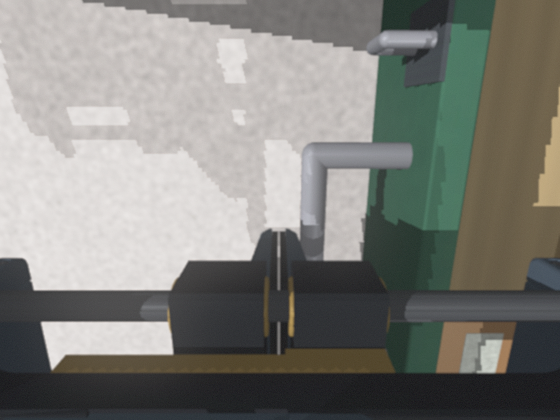

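>>> {"method": "carry_out", "body": {"deltas": [{"translation":[0,0.02,0],"angular":[0,0,0],"gripper":0},{"translation":[0,0.02,0],"angular":[0,0,0],"gripper":0},{"translation":[0,0.02,0],"angular":[0,0,0],"gripper":0},{"translation":[0,0.02,0],"angular":[0,0,0],"gripper":0},{"translation":[0,0.02,0],"angular":[0,0,0],"gripper":0},{"translation":[0,0.02,0],"angular":[0,0,0],"gripper":0},{"translation":[0,0.02,0],"angular":[0,0,0],"gripper":0},{"translation":[0,0.02,0],"angular":[0,0,0],"gripper":0}]}}

```text
clock: 31.02
eef_pos: [0.5533, -0.1278, 0.0557]
ee_rot: [0.0, 0.707, 0.707, 0.0]
wrist_force: [-3.3, -0.5, 1.8]
opening: 0.0004
```

>>> {"method": "carry_out", "body": {"deltas": [{"translation":[0,0.018,0],"angular":[0,0,0],"gripper":0},{"translation":[0,0.016,0],"angular":[0,0,0],"gripper":0},{"translation":[0,0.014,0],"angular":[0,0,0],"gripper":0},{"translation":[0,0.012,0],"angular":[0,0,0],"gripper":0},{"translation":[0,0.01,0],"angular":[0,0,0],"gripper":0},{"translation":[0,0.01,0],"angular":[0,0,0],"gripper":0},{"translation":[0,0.01,0],"angular":[0,0,0],"gripper":0},{"translation":[0,0.01,0],"angular":[0,0,0],"gripper":0}]}}

```text
clock: 31.68
eef_pos: [0.5778, -0.1278, 0.0556]
ee_rot: [0.0, 0.707, 0.707, -0.0]
wrist_force: [-1.2, -1.4, 2.0]
opening: 0.0006
```

```bash
python3 -c "
from h import *
go([.58,-.13,.055],np.pi/2)
"
```

```text
t 31.68 pos [ 0.5778 -0.1278  0.0556] yawx 90.05 tilt 0.01 F [-1.2 -1.4  2. ] T [-0.29  0.27 -0.05] open 0.0006 j6 -0.24
turn units [-0.      0.0001  0.0004]  shift units before turn [-0.0089  0.0086  0.0025]  after turn [-0.0089  0.0086  0.0025]
```

>>> {"method": "carry_out", "body": {"deltas": [{"translation":[0,0.008,0],"angular":[0,0,0],"gripper":0},{"translation":[0,0.006,0],"angular":[0,0,0],"gripper":0},{"translation":[0,0.005,0],"angular":[0,0,0],"gripper":0},{"translation":[0,0.005,0],"angular":[0,0,0],"gripper":0},{"translation":[0,0.005,0],"angular":[0,0,0],"gripper":0},{"translation":[0,0,0],"angular":[0,0,0],"gripper":0},{"translation":[0,0,0],"angular":[0,0,0],"gripper":0},{"translation":[0,0,0],"angular":[0,0,0],"gripper":0}]}}

```text
clock: 32.35
eef_pos: [0.5811, -0.1277, 0.0556]
ee_rot: [-0.003, 0.707, 0.708, -0.003]
wrist_force: [-10.5, -1.1, 7.8]
opening: 0.0005
```

>>> {"method": "carry_out", "body": {"deltas": [{"translation":[0,0.005,0],"angular":[0,0,0],"gripper":0},{"translation":[0,0,0],"angular":[0,0,0],"gripper":0},{"translation":[0,0,0],"angular":[0,0,0],"gripper":0},{"translation":[0,-0.05,0],"angular":[0,0,0],"gripper":0},{"translation":[0,-0.1,0],"angular":[0,0,0],"gripper":0},{"translation":[0,-0.1,-0.05],"angular":[0,0,0],"gripper":0},{"translation":[0,-0.05,-0.15],"angular":[0,0,0],"gripper":0},{"translation":[0,0,-0.16],"angular":[0,0,0],"gripper":0}]}}

```text
clock: 33.02
eef_pos: [0.5072, -0.1267, 0.1445]
ee_rot: [-0.003, 0.707, 0.707, -0.001]
wrist_force: [1.0, -0.8, 0.4]
opening: 0.0004
```

>>> {"method": "carry_out", "body": {"deltas": [{"translation":[0,0,-0.16],"angular":[0,0,0],"gripper":0},{"translation":[0,0,-0.16],"angular":[0,0,0],"gripper":0},{"translation":[0,0,-0.05],"angular":[0,0,0],"gripper":0},{"translation":[0,0,0],"angular":[0,0,0],"gripper":0},{"translation":[0,0,0],"angular":[0,0,0],"gripper":0},{"translation":[0,0,0],"angular":[0,0,0],"gripper":0},{"translation":[0,0,0],"angular":[0,0,0],"gripper":0},{"translation":[0,0,0],"angular":[0,0,0],"gripper":0}]}}

```text
clock: 33.68
eef_pos: [0.5105, -0.1275, 0.2363]
ee_rot: [-0.002, 0.707, 0.707, -0.001]
wrist_force: [-0.3, 0.1, 0.1]
opening: 0.0002
```

```bash
python3 -c "
from h import *
st()
s=manip.snapshot('wrist');crop(s,'t1.png',0,0,560,420,1)
t=manip.snapshot('scene');crop(t,'t2.png',115,180,285,310,4.5)
t=manip.snapshot('top');crop(t,'t3.png',220,50,390,220,3.5)
"
```

```text
t 33.68 pos [ 0.5105 -0.1275  0.2363] yawx 90.05 tilt 0.20 F [-0.3  0.1  0.1] T [ 0.01 -0.06  0.03] open 0.0002 j6 -0.27
```

View pics/t1.png

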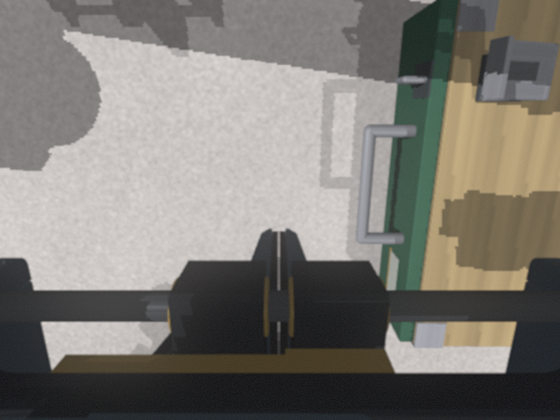

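View pics/t2.png

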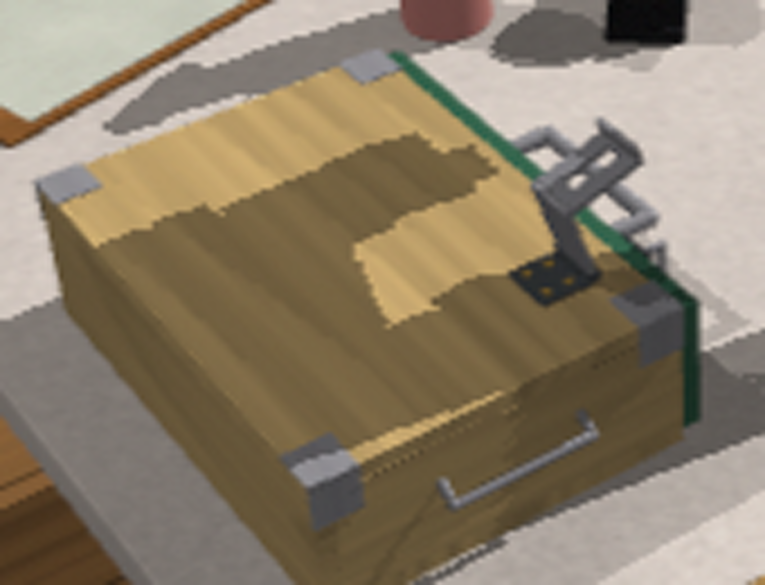

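View pics/t3.png

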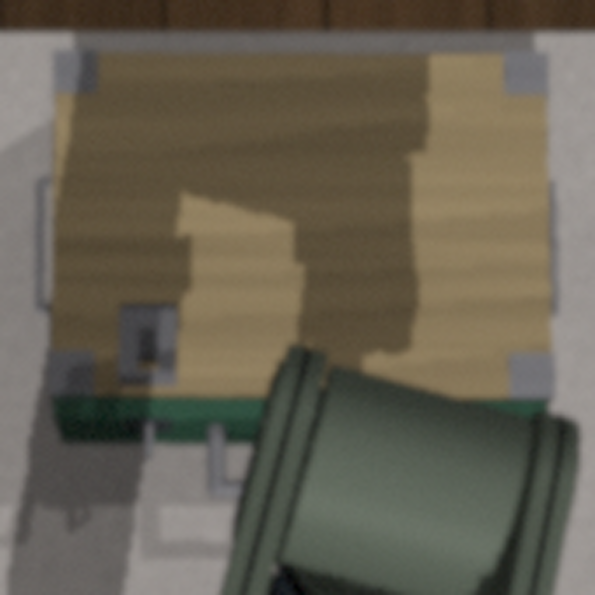

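```bash
python3 -c "
from h import *
t=manip.snapshot('scene');crop(t,'u1.png',245,225,285,285,11)
a=cv2.imread('pics/a_scene.png')[225:285,245:285]; cv2.imwrite('pics/u2.png',cv2.resize(a,None,fx=11,fy=11,interpolation=cv2.INTER_CUBIC))
for x in(.62,.636,.651): print(proj(t,[x,.035,.096]), (proj(t,[x,.035,.096])-[245,225])*11)
"; python3 -c "
import cv2,numpy as np
cv2.imwrite('pics/u3.png',np.hstack([cv2.imread('pics/u2.png')[:600],cv2.imread('pics/u1.png')[:600]])[:, :800])"
```

```text
[274.48198473 242.57762739] [324.30183207 193.35390129]
[269.49197338 245.02383497] [269.41170719 220.26218472]
[264.75789283 247.34457995] [217.33682109 245.79037941]
```

View pics/u3.png

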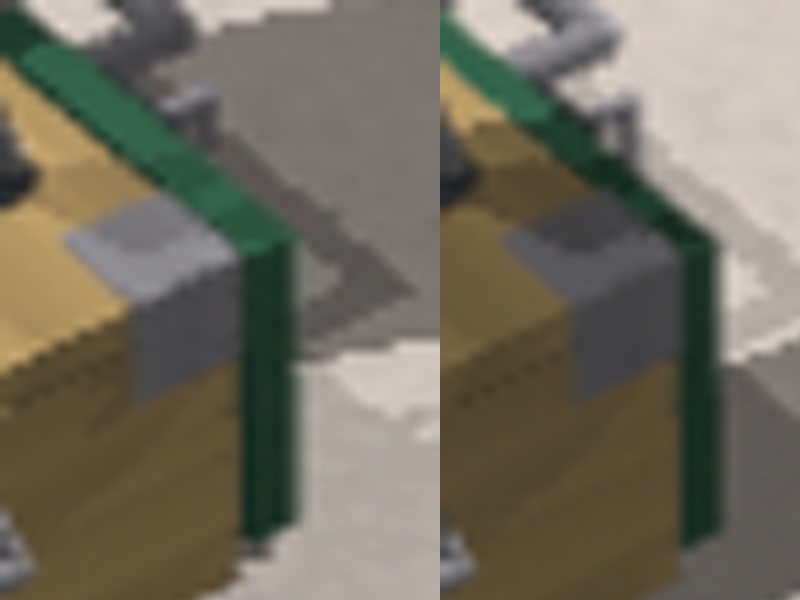

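```bash
python3 -c "
from h import *
s=manip.snapshot('wrist');crop(s,'v1.png',340,0,560,260,3)
t=manip.snapshot('scene');crop(t,'v2.png',215,195,275,250,12)
for u,v in [(367,131),(361,239)]: print(atz(s,u,v,.074).round(4))
print('front top edge outer/inner',atz(s,399,150,.096).round(4))
st()
"
```

```text
[ 0.5944 -0.072   0.074 ]
[ 0.596  -0.1818  0.074 ]
front top edge outer/inner [ 0.6189 -0.0873  0.096 ]
t 33.98 pos [ 0.5112 -0.1277  0.2378] yawx 90.05 tilt 0.02 F [ 0.  -0.1  0.1] T [-0.01 -0.09 -0.  ] open 0.0006 j6 -0.27
```

View pics/v1.png

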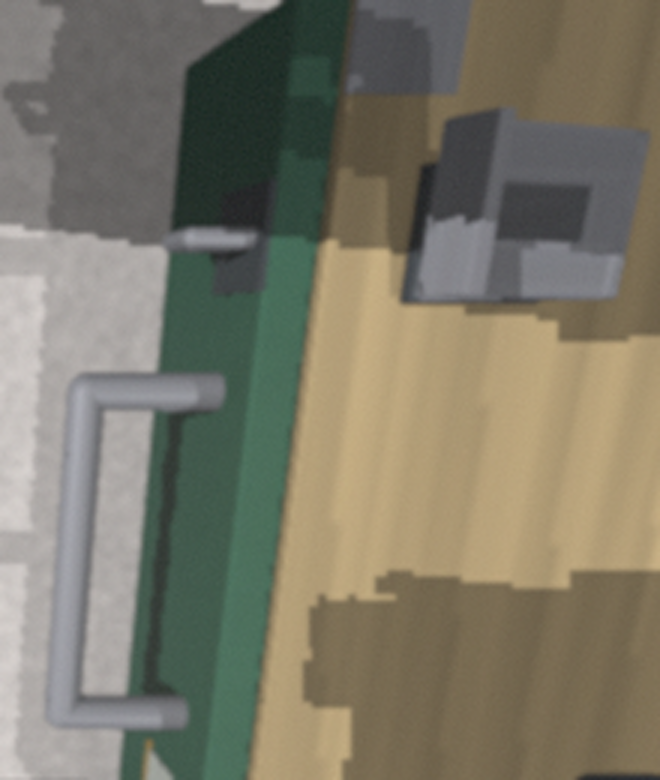

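View pics/v2.png

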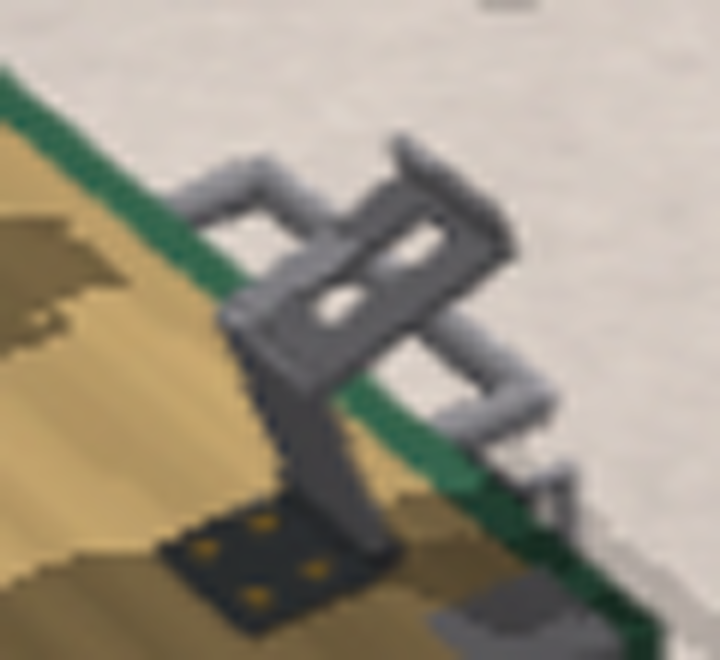

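>>> {"method": "carry_out", "body": {"deltas": [{"translation":[0.05,0.12,0],"angular":[0,0,0],"gripper":0},{"translation":[0.05,0.13,0],"angular":[0,0,0],"gripper":0},{"translation":[0.05,0.13,0],"angular":[0,0,0],"gripper":0},{"translation":[0.05,0.13,0],"angular":[0,0,0],"gripper":0},{"translation":[0.05,0.13,0],"angular":[0,0,0],"gripper":0},{"translation":[0.05,0.13,0],"angular":[0,0,0],"gripper":0},{"translation":[0.05,0.13,0],"angular":[0,0,0],"gripper":0},{"translation":[0.04,0.02,0],"angular":[0,0,0],"gripper":0}]}}

```text
clock: 34.65
eef_pos: [0.7452, -0.0288, 0.2355]
ee_rot: [0.0, 0.707, 0.708, 0.0]
wrist_force: [-1.0, -0.2, 0.5]
opening: 0.0007
```

```bash
python3 -c "
from h import *
s=manip.snapshot('wrist');crop(s,'w1.png',0,0,560,420,1)
t=manip.snapshot('scene');crop(t,'w2.png',150,130,320,290,4)
go([.74,-.029,.1465],np.pi/2)
"
```

```text
t 34.75 pos [ 0.7418 -0.0283  0.2363] yawx 90.17 tilt 0.12 F [-0.6 -0.4 -0.4] T [-0.04 -0.1   0.02] open 0.0007 j6 -0.06
turn units [-0.001  -0.0003  0.0015]  shift units before turn [-0.003  -0.0066  0.3591]  after turn [-0.0028 -0.0074  0.3591]
```

View pics/w1.png

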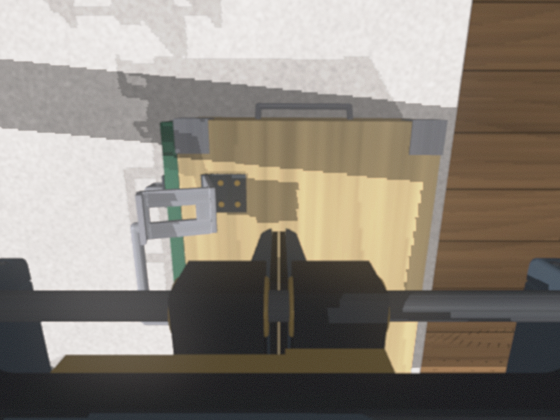

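View pics/w2.png

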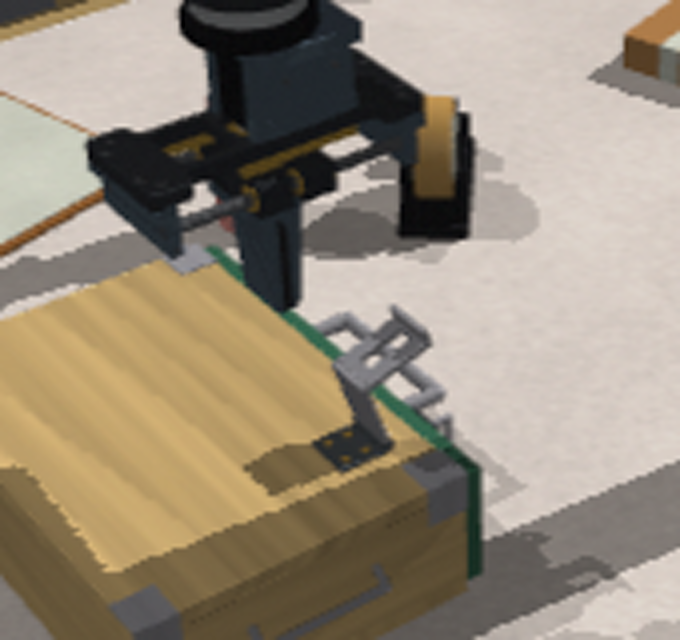

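```bash
python3 -c "
from h import *
s=manip.snapshot('wrist')
for u,v in [(212,190),(215,234),(138,193),(139,237)]: print(atz(s,u,v,.157).round(4))
for u,v in [(204,175),(206,214),(247,174)]: print('plate',atz(s,u,v,.102).round(4))
crop(s,'w3.png',120,150,260,260,5)
"
```

```text
[ 0.6914 -0.0102  0.157 ]
[ 0.692  -0.0452  0.157 ]
[ 0.6359 -0.0127  0.157 ]
[ 0.6328 -0.0479  0.157 ]
plate [ 0.6739 -0.0095  0.102 ]
plate [ 0.6736 -0.0463  0.102 ]
plate [ 0.7126 -0.0085  0.102 ]
```

View pics/w3.png

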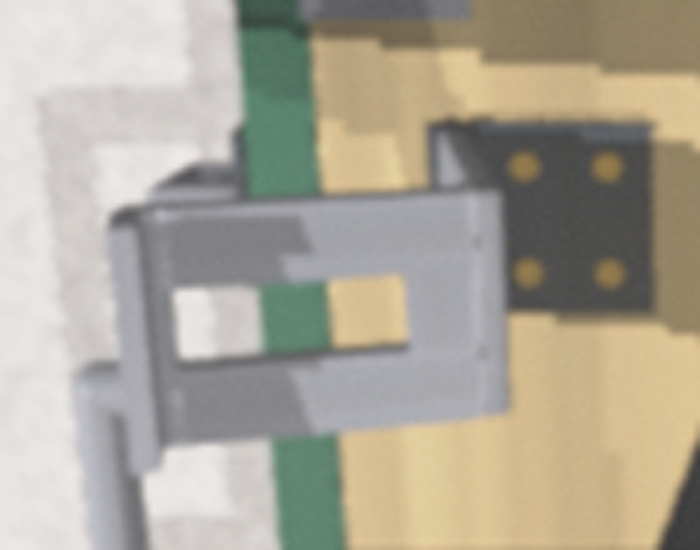

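>>> {"method": "carry_out", "body": {"deltas": [{"translation":[0,0,0.1],"angular":[0,0,0.0015],"gripper":0},{"translation":[0,0,0.12],"angular":[0,0,0],"gripper":0},{"translation":[0,0,0.1],"angular":[0,0,0],"gripper":0},{"translation":[0,-0.006,0.04],"angular":[0,0,0],"gripper":0},{"translation":[0,0,0],"angular":[0,0,0],"gripper":0},{"translation":[0,-0.04,0],"angular":[0,0,0],"gripper":0},{"translation":[0,-0.04,0],"angular":[0,0,0],"gripper":0},{"translation":[0,-0.03,0],"angular":[0,0,0],"gripper":0}]}}

```text
clock: 35.47
eef_pos: [0.712, -0.0306, 0.1509]
ee_rot: [0.001, 0.708, 0.706, 0.001]
wrist_force: [-0.7, 0.4, -0.8]
opening: 0.0006
```

>>> {"method": "carry_out", "body": {"deltas": [{"translation":[0,-0.03,0],"angular":[0,0,0],"gripper":0},{"translation":[0,-0.03,0],"angular":[0,0,0],"gripper":0},{"translation":[0,-0.03,0],"angular":[0,0,0],"gripper":0},{"translation":[0,0,0],"angular":[0,0,0],"gripper":0},{"translation":[0,0,0],"angular":[0,0,0],"gripper":0},{"translation":[0,0,0],"angular":[0,0,0],"gripper":0},{"translation":[0,0,0],"angular":[0,0,0],"gripper":0},{"translation":[0,0,0],"angular":[0,0,0],"gripper":0}]}}

```text
clock: 36.13
eef_pos: [0.6893, -0.0299, 0.1473]
ee_rot: [-0.001, 0.708, 0.706, -0.001]
wrist_force: [0.1, -0.8, -1.0]
opening: 0.0005
```

```bash
python3 -c "
from h import *
t=manip.snapshot('scene');crop(t,'x1.png',180,150,290,270,5)
go([.666,-.029,.142],np.pi/2)
"
```

```text
t 36.18 pos [ 0.6894 -0.0299  0.1474] yawx 89.88 tilt 0.09 F [ 0.3 -0.6  0.4] T [ 0.   -0.07  0.02] open 0.0003 j6 -0.06
turn units [-0.0008 -0.     -0.0011]  shift units before turn [ 0.0036 -0.0936  0.0217]  after turn [ 0.0038 -0.0936  0.0215]
```

View pics/x1.png

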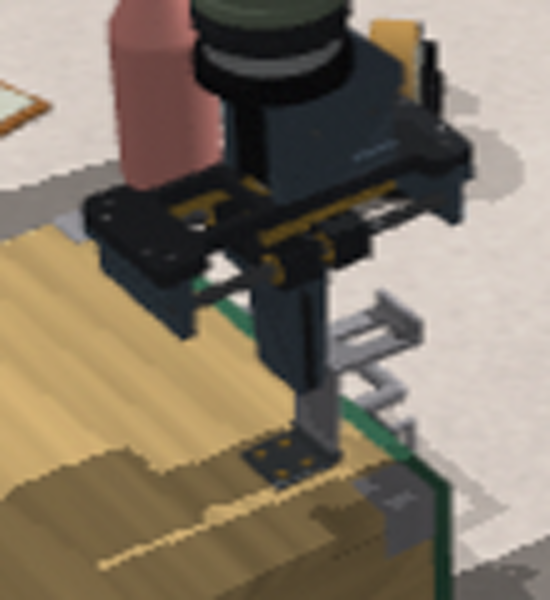

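>>> {"method": "carry_out", "body": {"deltas": [{"translation":[0,-0.03,0.004],"angular":[0,0,0],"gripper":0},{"translation":[0,-0.031,0.006],"angular":[0,0,0],"gripper":0},{"translation":[0,-0.031,0.01],"angular":[0,0,0],"gripper":0},{"translation":[0,-0.018,0.012],"angular":[0,0,0],"gripper":0},{"translation":[0,-0.018,0.012],"angular":[0,0,0],"gripper":0},{"translation":[0,-0.014,0.016],"angular":[0,0,0],"gripper":0},{"translation":[0,-0.014,0.017],"angular":[0,0,0],"gripper":0},{"translation":[0,0,0],"angular":[0,0,0],"gripper":0}]}}

```text
clock: 36.85
eef_pos: [0.649, -0.0299, 0.1279]
ee_rot: [-0.001, 0.708, 0.706, -0.001]
wrist_force: [-0.7, 0.5, -0.8]
opening: 0.0004
```

```bash
python3 -c "
from h import *
t=manip.snapshot('scene');crop(t,'x2.png',180,150,290,270,5)
go([.645,-.029,.118],np.pi/2)
"
```

```text
t 36.90 pos [ 0.6492 -0.0299  0.128 ] yawx 89.88 tilt 0.18 F [-0.1  0.1  1.3] T [-0.05 -0.1  -0.03] open 0.0006 j6 -0.06
turn units [-0.0016  0.     -0.0011]  shift units before turn [ 0.0036 -0.0167  0.0402]  after turn [ 0.0036 -0.0168  0.0401]
```

View pics/x2.png

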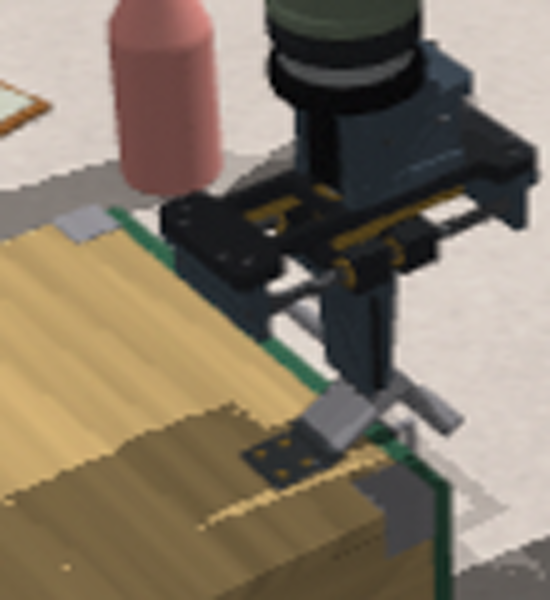

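>>> {"method": "carry_out", "body": {"deltas": [{"translation":[0,-0.01,0.02],"angular":[0,0,0],"gripper":0},{"translation":[0,-0.006,0.02],"angular":[0,0,0],"gripper":0},{"translation":[0,-0.005,0.02],"angular":[0,0,0],"gripper":0},{"translation":[0,-0.003,0.02],"angular":[0,0,0],"gripper":0},{"translation":[0,0,0.01],"angular":[0,0,0],"gripper":0},{"translation":[0,0,0],"angular":[0,0,0],"gripper":0},{"translation":[0,0,0],"angular":[0,0,0],"gripper":0},{"translation":[0,0,0],"angular":[0,0,0],"gripper":0}]}}

```text
clock: 37.57
eef_pos: [0.6436, -0.0299, 0.1072]
ee_rot: [-0.001, 0.708, 0.706, -0.001]
wrist_force: [-4.2, -0.5, 10.4]
opening: 0.0002
```

```bash
python3 -c "
from h import *
t=manip.snapshot('scene');crop(t,'x3.png',180,150,290,270,5)
go([.643,-.029,.107],np.pi/2)
"
```

```text
t 37.62 pos [ 0.6437 -0.0299  0.1072] yawx 89.88 tilt 0.09 F [-4.5 -0.1  9.6] T [0.02 0.84 0.03] open 0.0005 j6 -0.06
turn units [-0.0008  0.0001 -0.0011]  shift units before turn [ 0.0036 -0.0027  0.0009]  after turn [ 0.0036 -0.0027  0.0009]
```

View pics/x3.png

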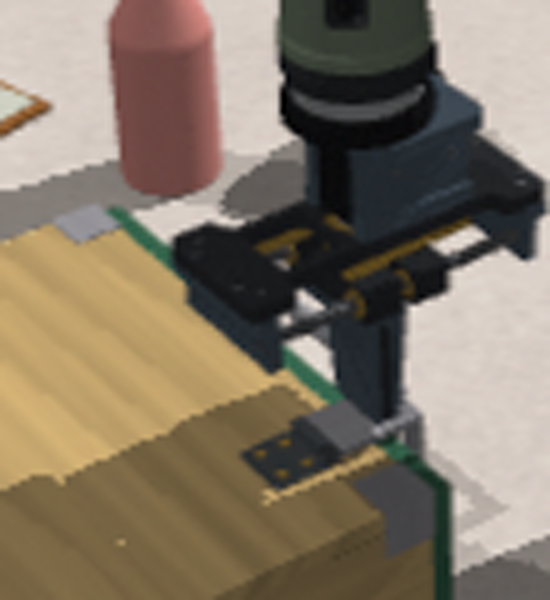

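>>> {"method": "carry_out", "body": {"deltas": [{"translation":[0,0,0.006],"angular":[0,0,0],"gripper":0},{"translation":[0,0,0.006],"angular":[0,0,0],"gripper":0},{"translation":[0,0,0],"angular":[0,0,0],"gripper":0},{"translation":[0,0,0],"angular":[0,0,0],"gripper":0},{"translation":[0,0,0],"angular":[0,0,0],"gripper":0},{"translation":[0,0,0],"angular":[0,0,0],"gripper":0},{"translation":[0,0,0],"angular":[0,0,0],"gripper":0},{"translation":[0,0,0],"angular":[0,0,0],"gripper":0}]}}

```text
clock: 38.28
eef_pos: [0.6437, -0.03, 0.1071]
ee_rot: [0.0, 0.708, 0.706, -0.0]
wrist_force: [-8.9, -0.5, 22.5]
opening: 0.0003
```

>>> {"method": "carry_out", "body": {"deltas": [{"translation":[0,0,-0.05],"angular":[0,0,0],"gripper":0},{"translation":[0,0,-0.1],"angular":[0,0,0],"gripper":0},{"translation":[0,0,-0.15],"angular":[0,0,0],"gripper":0},{"translation":[0,0,-0.15],"angular":[0,0,0],"gripper":0},{"translation":[0,-0.15,-0.05],"angular":[0,0,0],"gripper":0},{"translation":[0,-0.16,0],"angular":[0,0,0],"gripper":0},{"translation":[0,-0.16,0],"angular":[0,0,0],"gripper":0},{"translation":[0,-0.16,0],"angular":[0,0,0],"gripper":0}]}}

```text
clock: 38.95
eef_pos: [0.4854, -0.0295, 0.2276]
ee_rot: [-0.0, 0.708, 0.706, -0.0]
wrist_force: [-0.7, -0.4, 0.2]
opening: 0.0005
```

```bash
python3 -c "
from h import *
st()
t=manip.snapshot('scene');crop(t,'y1.png',200,200,290,290,6.6)
t=manip.snapshot('top');crop(t,'y2.png',0,0,560,420,1)
s=manip.snapshot('wrist');crop(s,'y3.png',0,0,560,420,1)
"
```

```text
t 38.95 pos [ 0.4854 -0.0295  0.2276] yawx 89.88 tilt 0.02 F [-0.7 -0.4  0.2] T [ 0.05 -0.11 -0.01] open 0.0005 j6 -0.08
```

View pics/y1.png

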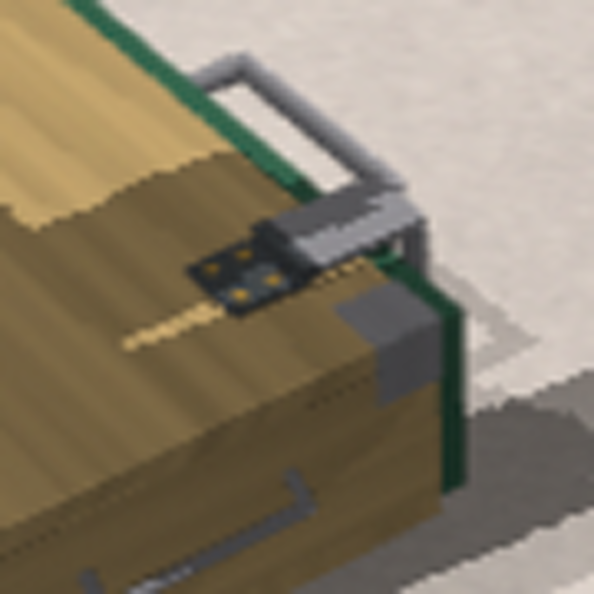

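View pics/y2.png

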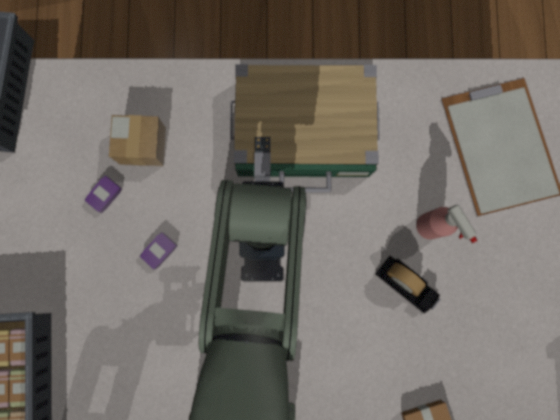

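View pics/y3.png

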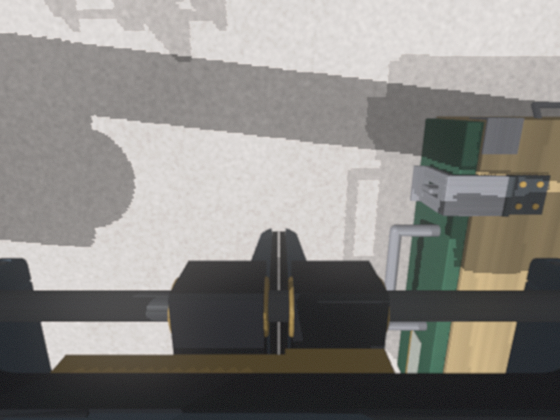

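```bash
python3 -c "
from h import *
t=manip.snapshot('scene');s=manip.snapshot('wrist')
for ph in (0,.1,.2):
  c,sn=np.cos(ph),np.sin(ph)
  for y in(-.010,-.046):
    e=np.array([.677-.055*c+.0025*sn,y,.1045+.055*sn+.0025*c]); tip=np.array([.677-.0525*c-.052*sn,y,.1045+.0525*sn-.052*c])
    print(ph,y,'scene6.6',((proj(t,e)-200)*6.6).round(0),((proj(t,tip)-200)*6.6).round(0),'wrist5',((proj(s,e)-[390,100])*5).round(0),((proj(s,tip)-[390,100])*5).round(0))
crop(s,'z1.png',390,100,560,220,4.7)
crop(s,'z1.png',390,100,550,220,5)
"
```

```text
0 -0.01 scene6.6 [417. 204.] [415. 314.] wrist5 [230. 383.] [123. 330.]
0 -0.046 scene6.6 [364. 161.] [362. 270.] wrist5 [204. 582.] [105. 502.]
0.1 -0.01 scene6.6 [416. 194.] [424. 298.] wrist5 [247. 389.] [109. 335.]
0.1 -0.046 scene6.6 [362. 150.] [372. 254.] wrist5 [221. 591.] [ 91. 509.]
0.2 -0.01 scene6.6 [414. 184.] [433. 283.] wrist5 [268. 396.] [ 98. 340.]
0.2 -0.046 scene6.6 [360. 140.] [380. 239.] wrist5 [241. 601.] [ 80. 517.]
```

View pics/z1.png

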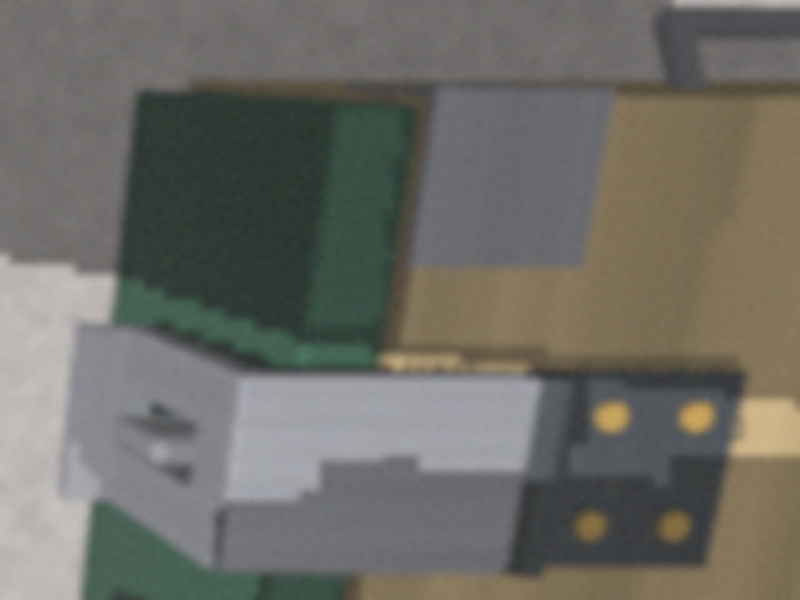

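```bash
python3 -c "
from rig import manip
print(manip.sign_off())"
```

```text
the job is handed in; nothing more can be done
None
```

I loaded the chest and handed the job in at about 39 s of the 210 s allowed.

**Bars:** Only two bars were on the bench, the beige one (bar2) and the pink one (bar4). Both lie flat and lengthwise in the front compartment. I placed them slightly apart, then slid them together against the right-hand wall until the push force reached 23 N. The pictures before closing showed no gap between the bars or at the wall.

**Drawer:** I pulled it open to its stop. It had started about 4–5 mm ajar, with the handle at x ≈ 0.5905 m at the start and ≈ 0.595 m at the end. I pushed it shut slowly (about 2–3 N) until it hit its stop at about 10 N.

**Hasp:** I swung it over and pressed it down to 22 N. It stopped at the height the strap should have when lying flat. In the last pictures the leaf hangs over the staple.

**Bystanders:** The purple look-alikes, bottle, tape dispenser and carton are where they were in the last overhead picture.

**Not checked or not quite matching:**
- I could not see the row once the drawer was shut; I am relying on the slow push having left it alone.
- The hasp corners in the final pictures are about 2–3 pixels off my model of the closed position, which is within the calibration error.

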